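Restock the date box and set its humidity wheel

ROBOT

A 6-joint arm with a two-finger parallel gripper is mounted at the origin on the work surface. World frame = base frame: x ahead of the robot, y to its left, z up, the work surface at z = 0. Lengths are in m, angles in rad, forces in N, time in s.
With the tool pointing down it reaches from about 0.35 to 0.775 m from the base axis. Payload 5.5 kg.
Tool frame: the origin (TCP) lies midway between the tips of the shut fingers; the grasp point (between the pads) lies 19 mm behind it; z points along the fingers, y is the direction in which the jaws open and shut (so a half turn about z gives the same grasp; the last joint's range is limited). The gripper opens to 85 mm and grips with 20 to 120 N. Pads are 22 mm wide; open, the fingers measure 114 mm over their backs; the gripper's body (76 mm by 85 mm) begins 54 mm behind the grasp point. The pads swing forward as they close: fully open they stand 13 mm farther back than shut.
Start: joints at [1.208, 0.313, 0.046, 1.304, 0, 1.431], TCP at [0.127, 0.561, 0.231] pointing down, gripper open.
Joint ranges: [-2.76, 2.76], [-0.86, 1.69], [-1.03, 1.26], [-2.2, 2.34], [-1.47, 1.5], [-3.14, 3.14]. Speed limits (rad/s): [2.57, 2.57, 3.14, 3.14, 3.14, 3.14].

INTERFACE

Orientations are given as a unit quaternion [w, x, y, z].
In Python, from workcell import env gives the robot as it stands.
- The arm moves only by the shell command python3 -m pendant 'ROWS' [FORCE]. ROWS is JSON, a list of rows, each a list of 3 entries, a list of its own where there are three numbers: the shift along the tool's x, y, z each as a share of 20 mm, from -1 to 1, then the turn about the tool's z as a share of 6 degrees, from -1 to 1, then the closure, from -1 (fully open) to 1 (shut). In form: [[[tx, ty, tz], turn, claw], ...]. A call has 1 to 12 rows; each row shifts and turns the commanded pose from where the row before left it, along the tool's axes as they then stand; what a row does not reach is not made up. A row lasts 1/8 s, in which the tool goes at most 62.5 mm and 10.7 degrees, less where a joint would pass 70% of its speed; a pose out of reach is approached as far as the arm can. A call with a number of a shift or a turn outside -1 to 1 is refused whole. A call with a gripper value outside its range is refused whole. The fingers move at their own pace and stop on an object; FORCE is the grip in N (left out, the last holds). Time passes only in rows, so rows that do not move let the fingers close. It gives the time, the measured TCP pose, the force and the opening at its end, in the units of the state.
- env.get_state(): the state, without advancing time (a new reading comes with each control period).
- env.read_camera(name): name is "side" or "top" or "wrist"; returns a dict with "color" (400x640x3 uint8, blue, green, red), "mtx" (3x3 intrinsics, pixels), "k1" (the pictures are not rectified: a ray, as slopes to the right and down, at radius r is drawn at 1 + k1 r^2 times it, then the intrinsics apply), "view" (4x4, takes a point from world to camera coordinates). Camera axes: x right, y down, z forward; pixel columns grow to the right and rows downward; lengths in m; the calibration is good to about 2 mm. A picture is of the moment at which its call begins. There is no depth.
- env.hand_in(): hands the job in, once; it reports no verdict.
Trained networks look in the newest picture that a camera, given by its name, has taken for a name from the list of things; names that differ only in an ending like _2 or _b are one class to them, and where a whole thing is asked for, a point or a joint stands for the part that bears it (a point fixed in the world has none). Each returns a list of dicts, best first, with "p" (0 to 1); they miss things now and then, are a little off and sometimes report something else, mostly with a low value. They report only what shows in the picture. A call takes as long as a camera call.
- env.boxes_of(camera, thing): "location" ([column, row] in pixels, amid what is visible of it).
- env.cut_out(camera, thing): "region" (400x640 bool, what is visible of it) and "location" ([column, row] in pixels, amid what is visible of it).
The state is a dict: "clock": time; "joint_pos": joint angles; "qvel": joint speeds; "tau": joint torques, N m; "tcp_pos": TCP position; "orientation": TCP orientation; "wrist_force": force on the tool from outside, world axes, zero at the start; "ft_torque": the same for the moment, N m; "finger_gap": finger opening in m.
Only numpy, scipy, OpenCV 4.12 (cv2) and the standard library are available. Lean on these libraries where they do the work, as an engineer would, in place of code of your own. Each camera call takes 0.05 s, during which the arm holds its last target.

TASK

Slide the flush walnut lid of the date box fully open by pressing on it, throw the spent white-and-orange humidity cartridge from the compartment into the waste bin, and put every green date tin from the tray into the compartment. Then slide the lid fully shut, and finally roll the recessed brass thumbwheel until the red pointer stands opposite the blue mark. Leave the cups, the pot and the dish where they stand.

Things in the scene. Friction and masses are not known exactly. Their poses are not given: they have to be found in the camera images.
- keeper: fixed walnut date box, 210 mm (its x) by 310 mm (its y) and 75 mm high. Origin: on the underside, 5 mm nearer +x than its middle (the box spans x -110 to +100 mm, y -155 to +155 mm), z up. The strip x -110 to -50 mm, nearest the robot, is solid deck with wheel and gauge; behind it the open compartment is x -50 to +90, y -147 to -4 mm, its floor at z = 10 mm; from y -4 to +147 the box is solid under the place where the opened lid parks
- compartment (a point): centre of the compartment's floor (compartment 140 mm in x by 143 mm in y, 58 mm deep below the shut lid); axes as the box
- lid_top (a point): centre of the lid's top face. The lid is a handleless walnut plate 138 mm (x) by 142 mm (y), 7 mm thick, its top flush with the box's top at 75 mm; axes as the box. It moves with the lid
- lid (a joint): how far the lid has slid towards the box's +y, in m: 0 shut over the compartment, 0.145 fully open. It needs about 1.2 N to slide and stays where left: press on it with some 5 to 15 N and drag
- wheel_top (a point): highest point of the brass thumbwheel, 82 mm above the box's underside; fixed to the box, axes as the box. The wheel has a radius of 26 mm, is 20 mm wide, turns about the box's x axis, and stands 7 mm proud of the deck through a slot in it, showing 35 mm of rim
- wheel (a joint): turn of the thumbwheel in rad, 0 to 5.5; grows when the exposed rim is rolled towards the box's +y. Needs under 1 N at the rim and stays where left: press on the top of the rim with some 4 to 10 N and drag the fingertip along. Each rad moves the pointer 15 mm towards the box's +y
- pointer (a point): middle of the gauge, at the tip of the thin red pointer lying flush in the pale gauge strip beside the wheel (strip x -95 to -65, y -2 to +100 mm); it is driven by the wheel alone and cannot be touched; axes as the box
- mark (a point): middle of the gauge, at the tip of the thin blue mark in the same strip, the far side from the robot; cannot be touched; axes as the box. The pointer is opposite when both have the same y along the box
- tray: fixed flat round silver tray, 236 mm across, 4 mm thick with a rounded edge. Origin: centre of its underside
- bin: fixed open black square waste bin with a brass band, 140 x 140 mm and 100 mm high, walls and floor 4 mm. Origin: centre of its underside. It and the tray stand one on each side of the date box, either way round
- tin0: closed green square date tin, 52 x 52 mm and 28 mm high with a brass band, and a square brass knob 14 x 14 mm and 20 mm tall on the middle of its lid (48 mm in all, 160 g). Origin: centre of its underside, z up; x and y parallel to its sides. Two to four of the four tins are present; they start upright on the tray
- tin1: closed green square date tin, 52 x 52 mm and 28 mm high with a brass band, and a square brass knob 14 x 14 mm and 20 mm tall on the middle of its lid (48 mm in all, 160 g). Origin: centre of its underside, z up; x and y parallel to its sides. Two to four of the four tins are present; they start upright on the tray
- tin2: closed green square date tin, 52 x 52 mm and 28 mm high with a brass band, and a square brass knob 14 x 14 mm and 20 mm tall on the middle of its lid (48 mm in all, 160 g). Origin: centre of its underside, z up; x and y parallel to its sides. Two to four of the four tins are present; they start upright on the tray
- tin3: closed green square date tin, 52 x 52 mm and 28 mm high with a brass band, and a square brass knob 14 x 14 mm and 20 mm tall on the middle of its lid (48 mm in all, 160 g). Origin: centre of its underside, z up; x and y parallel to its sides. Two to four of the four tins are present; they start upright on the tray
- cartridge: spent humidity cartridge: white plastic block 90 (x) x 40 (y) x 24 mm with orange bands, with an orange grip fin 40 (x) x 12 (y) mm and 20 mm tall on top (44 mm in all, 80 g). Origin: centre of its underside, z up. It starts upright on the compartment's floor under the lid
- cups: bystander: two glass cups in a black plastic holder, 80 x 150 mm, 70 mm high. Origin: centre of its underside
- pot: bystander: steel cardamom pot, 84 mm across, 117 mm high, with spout and black handle. Origin: centre of its underside
- dish: bystander: white bowl, 100 mm across, 35 mm high. Origin: centre of its underside

How it is judged:
On the way, in this order (a step that is already met when the one before it is completed fails the run):
1. the lid is slid open (at least 130 mm) (value of joint lid above 0.13 m), for 0.2 s.
2. the spent cartridge is in the bin and every tin is in the compartment, the lid open (x of tin0 in the frame of keeper between -0.05 and 0.09 m and y of tin0 in the frame of keeper between -0.147 and -0.004 m and z of tin0 in the frame of keeper between -0.01 and 0.066 m and x of tin1 in the frame of keeper between -0.05 and 0.09 m and y of tin1 in the frame of keeper between -0.147 and -0.004 m and z of tin1 in the frame of keeper between -0.01 and 0.066 m and x of tin2 in the frame of keeper between -0.05 and 0.09 m and y of tin2 in the frame of keeper between -0.147 and -0.004 m and z of tin2 in the frame of keeper between -0.01 and 0.066 m and x of tin3 in the frame of keeper between -0.05 and 0.09 m and y of tin3 in the frame of keeper between -0.147 and -0.004 m and z of tin3 in the frame of keeper between -0.01 and 0.066 m and x of cartridge in the frame of bin between -0.068 and 0.068 m and y of cartridge in the frame of bin between -0.068 and 0.068 m and z of cartridge in the frame of bin between -0.01 and 0.085 m and value of joint lid above 0.1 m), for 0.2 s.
3. the lid is shut again (within 5 mm) (value of joint lid below 0.005 m), for 0.2 s.
4. the pointer is opposite the mark (within 3 mm), the lid shut (y of pointer in the frame of mark between -0.003 and 0.003 m and value of joint lid below 0.005 m), for 0.2 s.
At the end, for the whole second after the job is handed in: The cartridge lies inside the bin, every present tin lies inside the compartment at rest, the lid is shut to within 5 mm, and the red pointer is within 3 mm of the blue mark along the gauge (all of step 4 and x of tin0 in the frame of keeper between -0.05 and 0.09 m and y of tin0 in the frame of keeper between -0.147 and -0.004 m and z of tin0 in the frame of keeper between -0.01 and 0.066 m and x of tin1 in the frame of keeper between -0.05 and 0.09 m and y of tin1 in the frame of keeper between -0.147 and -0.004 m and z of tin1 in the frame of keeper between -0.01 and 0.066 m and x of tin2 in the frame of keeper between -0.05 and 0.09 m and y of tin2 in the frame of keeper between -0.147 and -0.004 m and z of tin2 in the frame of keeper between -0.01 and 0.066 m and x of tin3 in the frame of keeper between -0.05 and 0.09 m and y of tin3 in the frame of keeper between -0.147 and -0.004 m and z of tin3 in the frame of keeper between -0.01 and 0.066 m and x of cartridge in the frame of bin between -0.068 and 0.068 m and y of cartridge in the frame of bin between -0.068 and 0.068 m and z of cartridge in the frame of bin between -0.01 and 0.085 m and linear speed of each of tin0, tin1, tin2, tin3, cartridge below 0.02 m/s); the robot touches nothing.
It fails at once if the cups is pushed more than 30 mm or tipped (distance of cups from where it was at the start of the episode above 0.03 m or angle between cups's own z axis and vertical above 0.4 rad).
It fails at once if the pot is pushed more than 30 mm or tipped (distance of pot from where it was at the start of the episode above 0.03 m or angle between pot's own z axis and vertical above 0.4 rad).
It fails at once if the dish is pushed more than 30 mm or tipped (distance of dish from where it was at the start of the episode above 0.03 m or angle between dish's own z axis and vertical above 0.4 rad).
Of tin0, tin1, tin2, tin3 only 2 to 4 are there at a start; the rules pass over those that are not, and their reading is None.
At some moment in a run one of tin0, tin1, tin2, tin3 may be knocked a few centimetres aside while the robot is not near it.
Once in a run the grip may slacken for a moment while it holds something.
It also fails if it takes over 210 s, if anything falls off the work surface, if the arm or the gripper's body presses on something with over 40 N, if the wrist force passes 120 N, or if a joint passes its speed limit or range.

## Working session

There is one attempt and no reset: what is moved stays moved. The work goes in short steps, Python scripts to look and compute and a shell command to move; the robot and the scene stay as the last step left them, time stands still between calls to the robot, and variables do not carry over. Pictures are saved under pics/ and viewed, and the job is handed in when it is done.

```bash
ls; mkdir -p pics; cat > h.py <<'E'
import numpy as np, cv2
from workcell import env
def shot(cam,name,crop=None,scale=1):
    r=env.read_camera(cam); im=r["color"].copy()
    if crop: x0,y0,x1,y1=crop; im=im[y0:y1,x0:x1]
    if scale!=1: im=cv2.resize(im,None,fx=scale,fy=scale,interpolation=cv2.INTER_CUBIC)
    cv2.imwrite("pics/"+name,im); return r
def und(r,uv):
    K=np.array(r["mtx"]);k=r["k1"]
    d=np.array([(uv[0]-K[0,2])/K[0,0],(uv[1]-K[1,2])/K[1,1]])
    u=d.copy()
    for _ in range(30): u=d/(1+k*(u@u))
    return u
def ray(r,uv):
    V=np.array(r["view"]);u=und(r,uv)
    R=V[:3,:3];t=V[:3,3]
    return -R.T@t, R.T@np.array([u[0],u[1],1.])
def onz(r,uv,z):
    c,d=ray(r,uv); s=(z-c[2])/d[2]; return c+s*d
def proj(r,p):
    V=np.array(r["view"]);q=V[:3,:3]@np.array(p)+V[:3,3]
    u=q[:2]/q[2]; u=u*(1+r["k1"]*(u@u)); K=np.array(r["mtx"])
    return np.array([K[0,0]*u[0]+K[0,2],K[1,1]*u[1]+K[1,2]])
def st():
    s=env.get_state()
    for k in s: print(k,np.round(s[k],4).tolist())
    return s
E
python3 - <<'E'
from h import *
st()
for c in ["side","top","wrist"]:
    r=shot(c,c+"0.png"); print(c,np.round(r["mtx"],1).tolist(),r["k1"],np.round(r["view"],3).tolist())
    for t in ["keeper","lid_top","tray","bin","tin0","cartridge","cups","pot","dish","wheel_top","pointer","mark"]:
        print(t,[(round(d["p"],2),np.round(d["location"]).tolist()) for d in env.boxes_of(c,t)])
E
```

```text
pics
clock 0.0
joint_pos [1.2084, 0.314, 0.045, 1.3036, -0.0, 1.4312]
qvel [-0.0016, -0.0016, 0.0001, -0.0009, 0.0009, 0.001]
tau [-0.0018, -48.0635, 29.853, 0.0197, -0.0003, 0.0]
tcp_pos [0.1269, 0.5603, 0.2304]
orientation [-0.0002, 0.1112, 0.9938, -0.0009]
wrist_force [-0.4455, -0.1971, 0.2503]
ft_torque [0.0345, -0.013, -0.0258]
finger_gap 0.0853
side [[415.8, 0.0, 323.3], [0.0, 415.8, 192.9], [0.0, 0.0, 1.0]] -0.017543952721876414 [[0.868, -0.497, 0.005, -0.52], [-0.282, -0.501, -0.818, 0.264], [0.409, 0.708, -0.575, 0.782], [0.0, 0.0, 0.0, 1.0]]
keeper [(0.59, [304.0, 233.0])]
lid_top [(0.89, [319.0, 230.0]), (0.54, [350.0, 173.0])]
tray [(0.56, [422.0, 242.0])]
bin [(0.97, [234.0, 160.0])]
tin0 [(0.93, [404.0, 363.0]), (0.89, [378.0, 319.0]), (0.82, [357.0, 388.0]), (0.72, [326.0, 340.0])]
cartridge []
cups [(0.69, [421.0, 242.0]), (0.46, [375.0, 321.0])]
pot [(0.96, [379.0, 196.0])]
dish [(0.62, [352.0, 172.0])]
wheel_top [(0.92, [301.0, 231.0])]
pointer []
mark [(0.68, [319.0, 233.0]), (0.33, [351.0, 175.0])]
top [[484.6, 0.0, 326.1], [0.0, 484.6, 206.4], [0.0, 0.0, 1.0]] -0
[... 293 characters left out ...]
9, [421.0, 255.0]), (0.77, [424.0, 223.0]), (0.67, [458.0, 227.0]), (0.59, [453.0, 259.0])]
cartridge [(0.67, [454.0, 258.0]), (0.2, [340.0, 255.0]), (0.2, [202.0, 237.0])]
cups [(0.92, [376.0, 154.0]), (0.54, [320.0, 150.0])]
pot [(0.87, [320.0, 150.0]), (0.41, [268.0, 148.0])]
dish [(0.9, [268.0, 146.0])]
wheel_top [(0.86, [318.0, 225.0]), (0.39, [347.0, 220.0])]
pointer []
mark []
wrist [[297.5, 0.0, 320.9], [0.0, 297.5, 197.0], [0.0, 0.0, 1.0]] -0.011623675487357198 [[0.221, 0.975, 0.0, -0.575], [0.936, -0.212, 0.28, -0.036], [0.273, -0.062, -0.96, 0.379], [0.0, 0.0, 0.0, 1.0]]
keeper []
lid_top []
tray []
bin []
tin0 []
cartridge []
cups []
pot []
dish []
wheel_top []
pointer []
mark []
```

View pics/side0.png

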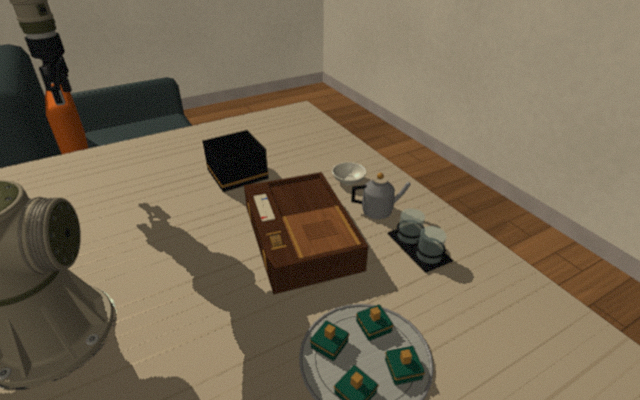

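View pics/top0.png

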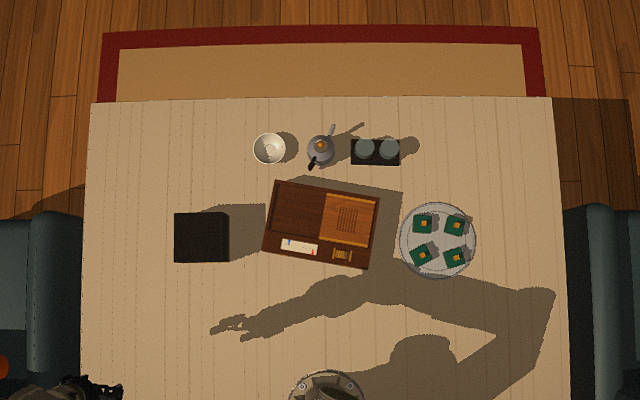

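```bash
python3 - <<'E'
from h import *
im=cv2.imread("pics/top0.png")
cv2.imwrite("pics/top0c.png",cv2.resize(im[120:300,150:500],None,fx=2.25,fy=2.25,interpolation=cv2.INTER_CUBIC))
E
```

```text
(no output)
```

View pics/top0c.png

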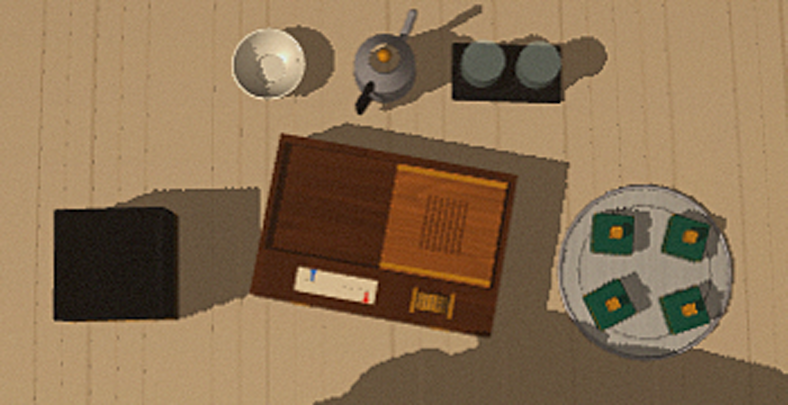

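The top view shows the box with its lid at the right (shut), around (349,220). The red pointer is on the right and the blue mark on the left of the gauge, around (300,247). The bin is at (200,237), and the four tins are on the tray at about (438,240). Next I fit poses.

```bash
cat > fit.py <<'E'
from h import *
from scipy.optimize import minimize
def boxpts(x0,x1,y0,y1,z0,z1): return np.array([[x,y,z] for x in (x0,x1) for y in (y0,y1) for z in (z0,z1)])
def tf(p,pts):
    c,s=np.cos(p[2]),np.sin(p[2]); R=np.array([[c,-s,0],[s,c,0],[0,0,1]])
    return pts@R.T+[p[0],p[1],0]
def hullmask(r,P,ss=4):
    uv=np.array([proj(r,q) for q in P]); 
    h=cv2.convexHull(((uv+.5)*ss*16).astype(np.int32).reshape(-1,1,2))
    m=np.zeros((400*ss,640*ss),np.uint8); cv2.fillConvexPoly(m,h,255,shift=4)
    return cv2.resize(m,(640,400),interpolation=cv2.INTER_AREA)/255.
def fit(views,parts,p0):
    # views: list of (r,mask)
    def cost(p):
        c=0
        for r,m in views:
            M=np.zeros((400,640))
            for q in parts: M=np.maximum(M,hullmask(r,tf(p,q)))
            c+=np.abs(M-m).sum()/m.sum()
        return c
    best=None
    for y in p0[2]:
        x0=np.array([p0[0],p0[1],y])
        s=minimize(cost,x0,method="Nelder-Mead",options=dict(initial_simplex=x0+np.array([[0,0,0],[.01,0,0],[0,.01,0],[0,0,.15]]),xatol=1e-4,fatol=1e-4,maxiter=120))
        if best is None or s.fun<best.fun: best=s
    return best.x,best.fun
KEEP=[boxpts(-.11,.1,-.155,.155,0,.075)]
TIN=[boxpts(-.026,.026,-.026,.026,0,.028),boxpts(-.007,.007,-.007,.007,.028,.048)]
BIN=[boxpts(-.07,.07,-.07,.07,0,.1)]
E
cat > go1.py <<'E'
from fit import *
import json
R={c:env.read_camera(c) for c in ("side","top")}
out={}
for name,parts,z,ys in [("keeper",KEEP,.075,[-.15]),("bin",BIN,.1,[0.])]:
    V=[]
    for c in R:
        d=env.cut_out(c,name)
        d=[e for e in d if e["p"]>.3]
        print(name,c,[(round(e["p"],2),int(e["region"].sum())) for e in d])
        if d: V.append((R[c],d[0]["region"].astype(float)))
    p0=onz(V[-1][0],[env.cut_out("top",name)[0]["location"]][0],z)
    for vs in ([V[-1]],V): print(name,len(vs),np.round(fit(vs,parts,[p0[0],p0[1],ys]),4) if 0 else [np.round(q,4) for q in fit(vs,parts,[p0[0],p0[1],ys])])
for c in R:
  for e in env.cut_out(c,"tin0"):
    if e["p"]<.3: continue
    p0=onz(R[c],e["location"],.03)
    f=fit([(R[c],e["region"].astype(float))],TIN,[p0[0],p0[1],[-.6,-.2,.2,.6]])
    print(c,round(e["p"],2),np.round(e["location"]),int(e["region"].sum()),[np.round(q,4) for q in f])
E
python3 go1.py
```

```text
keeper side [(0.57, 10442)]
keeper top [(0.95, 8015)]
keeper 1 [array([ 0.5419,  0.0051, -0.1932]), np.float64(0.0157)]
keeper 2 [array([ 0.5435,  0.0063, -0.1957]), np.float64(0.0618)]
bin side [(0.81, 2940)]
bin top [(0.83, 2735)]
bin 1 [array([0.5026, 0.3523, 0.0189]), np.float64(0.0283)]
bin 2 [array([0.504 , 0.3544, 0.0084]), np.float64(0.0866)]
side 0.97 [375. 323.] 946 [array([ 0.5433, -0.2904, -0.1154]), np.float64(0.0534)]
side 0.87 [406. 364.] 1125 [array([ 0.5353, -0.3906, -0.3621]), np.float64(0.099)]
side 0.72 [328. 341.] 976 [array([ 0.4492, -0.2825,  0.5217]), np.float64(0.0991)]
side 0.62 [359. 388.] 1067 [array([ 0.439 , -0.3859,  0.2949]), np.float64(0.054)]
top 0.79 [455. 224.] 370 [array([ 0.5306, -0.3964, -0.3173]), np.float64(0.0705)]
top 0.74 [422. 222.] 322 [array([ 0.538 , -0.2979, -0.096 ]), np.float64(0.1043)]
top 0.65 [451. 258.] 323 [array([ 0.4355, -0.3899,  0.2736]), np.float64(0.1146)]
top 0.64 [421. 255.] 335 [array([ 0.4454, -0.2885,  0.445 ]), np.float64(0.0818)]
```

```bash
cat > plan.py <<'E'
from h import *
K=np.array([.5425,.0055,-.194])
try:
    import json; K=np.array(json.load(open("K.json")))
except Exception: pass
def k2w(x,y,z=0):
    c,s=np.cos(K[2]),np.sin(K[2]); return np.array([K[0]+c*x-s*y,K[1]+s*x+c*y,z])
def w2k(p):
    c,s=np.cos(K[2]),np.sin(K[2]); d=np.array(p[:2])-K[:2]; return np.array([c*d[0]+s*d[1],-s*d[0]+c*d[1]])
from scipy.spatial.transform import Rotation as Ro
def Rt(s=None):
    s=s or env.get_state(); q=s["orientation"]; return Ro.from_quat([q[1],q[2],q[3],q[0]])
def psi(s=None):
    y=Rt(s).as_matrix()[:,1]; return np.arctan2(y[1],y[0])
def to(x,y,z,ps=None,mod=np.pi,via=None):
    """turn then shift, in row units"""
    s=env.get_state(); R=Rt(s); t=0.
    if ps is not None:
        t=-(ps-psi(s)); t=(t+mod/2)%mod-mod/2
    R2=R*Ro.from_rotvec([0,0,t])
    d=R2.inv().apply(np.array([x,y,z])-s["tcp_pos"])
    print("tcp",np.round(s["tcp_pos"],4),"psi",round(np.degrees(psi(s)),1),"q6",round(s["joint_pos"][5],2),"clock",round(s["clock"],2))
    print("turn units %.2f"%(np.degrees(t)/6),"q6 after ~",round(s["joint_pos"][5]+t,2),"shift units",np.round(d/.02,2))
E
python3 - <<'E'
from plan import *
p=k2w(.02,-.075,.2); print(p); to(*p,ps=np.pi/2+K[2])
E
```

```text
[ 0.54766591 -0.07194878  0.2       ]
tcp [0.1271 0.5608 0.2313] psi 77.2 q6 1.43 clock 2.45
turn units -0.27 q6 after ~ 1.4 shift units [-26.73 -26.99   1.56]
```

```bash
python3 -m pendant '[[[-1,-1,0],-0.27,1],[[-1,-1,0],0,1],[[-1,-1,0],0,1],[[-1,-1,0],0,1],[[-1,-1,0],0,1],[[-1,-1,0],0,1],[[-1,-1,0],0,1],[[-1,-1,0],0,1],[[-1,-1,0],0,1],[[-1,-1,0],0,1],[[-1,-1,0],0,1],[[-1,-1,0],0,1]]' 40
python3 -m pendant '[[[-1,-1,0],0,1],[[-1,-1,0],0,1],[[-1,-1,0],0,1],[[-1,-1,0],0,1],[[-1,-1,0],0,1],[[-1,-1,0],0,1],[[-1,-1,0],0,1],[[-1,-1,0],0,1],[[-1,-1,0],0,1],[[-1,-1,0],0,1],[[-1,-1,0.5],0,1],[[0,0,0.5],0,1]]'
python3 - <<'E'
from plan import *
p=k2w(.02,-.075,.2); to(*p,ps=np.pi/2+K[2])
shot("wrist","w1.png")
E
```

```text
clock: 3.95
tcp_pos: [0.316, 0.2777, 0.2315]
orientation: [0.0, 0.097, 0.995, 0.0]
wrist_force: [-0.2, 0.5, 0.6]
finger_gap: 0.0001
clock: 5.45
tcp_pos: [0.4898, 0.0188, 0.2109]
orientation: [0.0, 0.098, 0.995, -0.0]
wrist_force: [-0.4, 0.7, -0.0]
finger_gap: -0.0005
tcp [0.4898 0.0188 0.2109] psi 78.7 q6 0.07 clock 5.45
turn units -0.03 q6 after ~ 0.07 shift units [-3.71 -3.9   0.55]
```

View pics/w1.png

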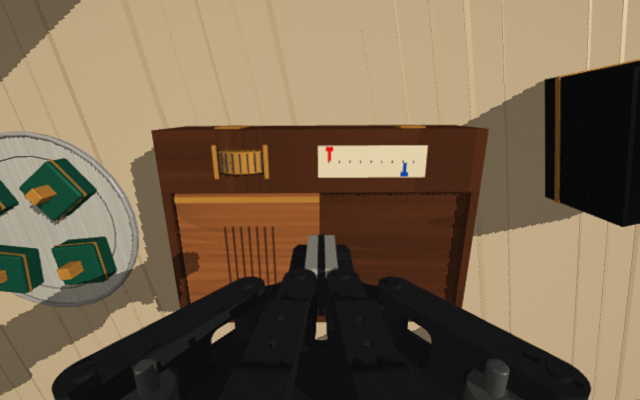

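The wrist view shows the red pointer at (329,150), the blue mark at (404,170), and the gauge strip corners at (319,146) to (427,177). I'll use those to check the box pose.

```bash
python3 - <<'E'
from plan import *
r=env.read_camera("wrist"); im=r["color"]
cv2.imwrite("pics/w1c.png",cv2.resize(im[115:215,140:500],None,fx=2.2,fy=4,interpolation=cv2.INTER_CUBIC))
for n,uv in dict(s00=(319,146),s01=(427,146),s11=(427,177.5),s10=(318.5,177),ptr=(329,155),mark=(404,168),c0=(154,131),c1=(488,130)).items():
    p=onz(r,uv,.075); print(n,np.round(p,4),np.round(w2k(p),4))
for q in [(-.11,-.155),(-.11,.155),(-.095,-.002),(-.095,.1),(-.065,.1),(-.065,-.002)]: print(q,proj(r,k2w(*q,.075)))
E
```

```text
s00 [0.4488 0.0257 0.075 ] [-0.0958  0.0017]
s01 [0.4682 0.1237 0.075 ] [-0.0957  0.1017]
s11 [0.498  0.1208 0.075 ] [-0.0659  0.1046]
s10 [0.4774 0.0195 0.075 ] [-0.0666  0.0011]
ptr [0.4588 0.0332 0.075 ] [-0.0875  0.011 ]
mark [0.4846 0.1003 0.075 ] [-0.0751  0.0819]
c0 [ 0.4059 -0.1196  0.075 ] [-0.11   -0.1491]
c1 [0.4645 0.1801 0.075 ] [-0.1102  0.1563]
(-0.11, -0.155) [147.62994128 130.98249168]
(-0.11, 0.155) [486.55914571 130.20602661]
(-0.095, -0.002) [314.96424438 146.91849134]
(-0.095, 0.1) [425.10234219 146.74605389]
(-0.065, 0.1) [422.14741675 178.42178889]
(-0.065, -0.002) [315.2034279  178.63204382]
```

View pics/w1c.png

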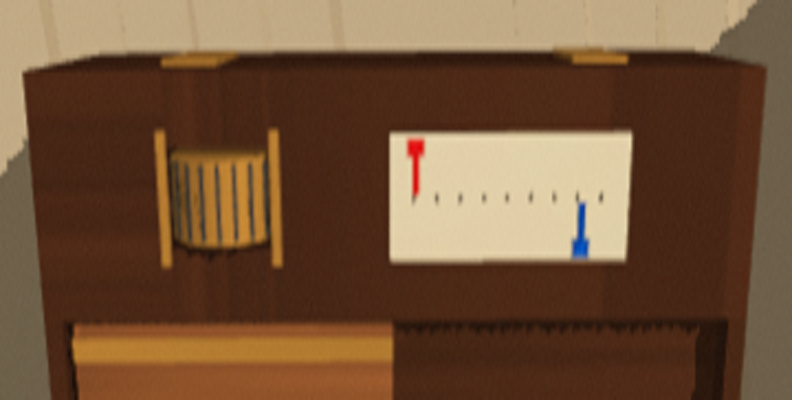

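```bash
echo "[0.5425,0.0075,-0.194]" > K.json; python3 - <<'E'
from plan import *
to(*k2w(.02,-.08,.085),ps=np.pi/2+K[2])
E
```

```text
tcp [0.4876 0.0204 0.2099] psi 78.8 q6 0.07 clock 5.55
turn units -0.01 q6 after ~ 0.07 shift units [-3.84 -4.1   6.23]
```

```bash
python3 -m pendant '[[[-0.8,-0.8,0.9],0,1],[[-0.8,-0.8,0.9],0,1],[[-0.8,-0.8,0.9],0,1],[[-0.8,-0.8,0.9],0,1],[[-0.64,-0.9,0.9],0,1],[[0,0,0.8],0,1],[[0,0,0.6],0,1],[[0,0,0],0,1],[[0,0,0],0,1]]'
python3 -m pendant '[[[0,0,0.2],0,1],[[0,0,0.2],0,1],[[0,0,0],0,1]]'
```

```text
clock: 6.68
tcp_pos: [0.5484, -0.0747, 0.0938]
orientation: [0.0, 0.097, 0.995, 0.0]
wrist_force: [0.1, -0.0, 0.0]
finger_gap: -0.0003
clock: 7.05
tcp_pos: [0.5481, -0.075, 0.085]
orientation: [-0.0, 0.097, 0.995, 0.0]
wrist_force: [-0.5, -0.4, -0.8]
finger_gap: 0.0001
```

```bash
python3 -m pendant '[[[0,0,0.2],0,1],[[0,0,0.2],0,1],[[0,0,0.1],0,1],[[0,0,0],0,1]]'
```

```text
clock: 7.55
tcp_pos: [0.5483, -0.0751, 0.0752]
orientation: [-0.0, 0.097, 0.995, 0.0]
wrist_force: [-0.6, 0.5, 0.3]
finger_gap: 0.0001
```

```bash
python3 -m pendant '[[[0,0,0.1],0,1],[[0,0,0],0,1]]'; python3 -m pendant '[[[0,0,0.1],0,1],[[0,0,0],0,1]]'
```

```text
clock: 7.8
tcp_pos: [0.5485, -0.0752, 0.075]
orientation: [0.001, 0.097, 0.995, -0.0]
wrist_force: [-5.0, 0.8, 12.9]
finger_gap: -0.0003
clock: 8.05
tcp_pos: [0.5485, -0.0752, 0.0749]
orientation: [0.001, 0.097, 0.995, -0.0]
wrist_force: [-8.7, 1.9, 25.3]
finger_gap: 0.0
```

```bash
python3 -m pendant '[[[0,0,-0.1],0,1],[[0,0.2,0],0,1],[[0,0.3,0],0,1],[[0,0.3,0],0,1],[[0,0,0],0,1]]'
```

```text
clock: 8.68
tcp_pos: [0.5516, -0.0591, 0.075]
orientation: [0.001, 0.097, 0.995, 0.0]
wrist_force: [-5.3, 1.5, 13.4]
finger_gap: 0.0004
```

```bash
python3 -m pendant '[[[0,0.4,0],0,1],[[0,0.5,0],0,1],[[0,0.6,0],0,1],[[0,0.6,0],0,1],[[0,0.6,0],0,1],[[0,0.6,0],0,1],[[0,0.6,0],0,1],[[0,0,0],0,1]]'
python3 - <<'E'
from plan import *
shot("top","t2.png",(240,160,420,290),4)
print(w2k(env.get_state()["tcp_pos"]))
E
```

```text
clock: 9.68
tcp_pos: [0.5667, 0.0183, 0.075]
orientation: [0.001, 0.096, 0.995, 0.001]
wrist_force: [-5.1, 3.2, 13.6]
finger_gap: -0.0002
[0.02163231 0.01503514]
```

View pics/t2.png

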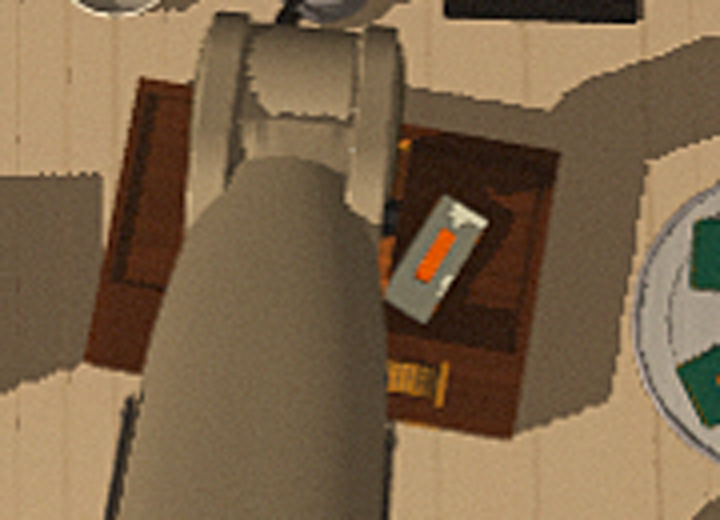

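The lid moves with the finger. The cartridge is visible at crop (437,260), rotated about 30°.

```bash
python3 -m pendant '[[[0,0.5,0],0,1],[[0,0.6,0],0,1],[[0,0.6,0],0,1],[[0,0.5,0],0,1],[[0,0.3,0],0,1],[[0,0.2,0],0,1],[[0,0,0],0,1]]'
```

```text
clock: 10.6
tcp_pos: [0.5777, 0.0685, 0.075]
orientation: [0.001, 0.098, 0.995, -0.002]
wrist_force: [-3.5, -5.2, 11.1]
finger_gap: -0.0003
```

```bash
python3 - <<'E'
from plan import *
to(*k2w(.05,-.03,.2),ps=np.pi/2+K[2])
E
```

```text
tcp [0.5777 0.0685 0.075 ] psi 78.8 q6 0.18 clock 10.6
turn units -0.01 q6 after ~ 0.18 shift units [-1.38 -4.85 -6.23]
```

```bash
python3 -m pendant '[[[0,0,-0.5],0,1],[[0,0,-0.8],0,1],[[0,-0.5,-0.8],0,-1],[[-0.2,-0.7,-0.8],0,-1],[[-0.3,-0.8,-0.8],0,-1],[[-0.4,-0.8,-0.8],0,-1],[[-0.4,-0.9,-0.8],0,-1],[[0,-0.8,-0.8],0,-1],[[0,-0.4,0],0,-1],[[0,0,0],0,-1]]'
python3 - <<'E'
from plan import *
r=shot("wrist","w3.png")
for n in ("cartridge","wheel_top","tin0"):
    for d in env.boxes_of("wrist",n): print(n,d)
E
```

```text
clock: 11.85
tcp_pos: [0.5829, -0.0316, 0.195]
orientation: [-0.0, 0.098, 0.995, 0.0]
wrist_force: [0.2, -0.5, -0.6]
finger_gap: 0.0853
cartridge {'location': [276.0, 149.0], 'p': 0.9}
wheel_top {'location': [362.2, 108.3], 'p': 0.77}
tin0 {'location': [79.2, 185.9], 'p': 0.9}
tin0 {'location': [13.6, 196.6], 'p': 0.69}
tin0 {'location': [4.2, 117.5], 'p': 0.61}
tin0 {'location': [51.5, 97.7], 'p': 0.6}
```

View pics/w3.png

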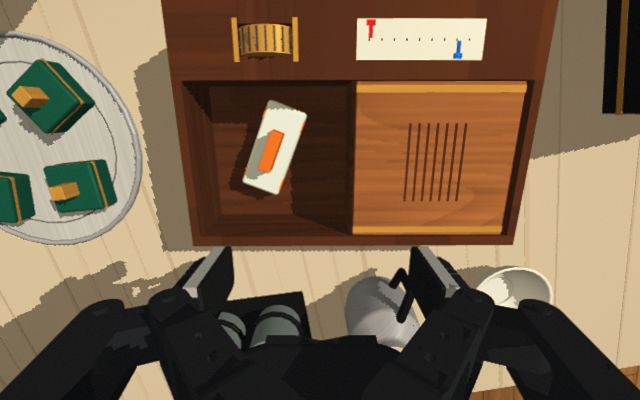

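The cartridge is at (276,149) and its orange fin at (271,151). The lid is fully open.

```bash
cat > cart.py <<'E'
from fit import *; import plan
from plan import *
r=env.read_camera("wrist")
for n,uv in dict(s00=(357,18),s01=(487.5,19),s11=(484,60),s10=(355.5,59)).items(): print(n,np.round(w2k(onz(r,uv,.075)),4))
d=env.cut_out("wrist","cartridge")[0]; m=d["region"].astype(float); print(d["p"],m.sum())
P=[boxpts(-.045,.045,-.02,.02,.01,.034),boxpts(-.02,.02,-.006,.006,.034,.054)]
p0=onz(r,d["location"],.034)
f,c=fit([(r,m)],P,[p0[0],p0[1],[-.9,-.5,-.2]]); print(f,c,"local",w2k(f),np.degrees(f[2]-K[2]))
# fin orange
hsv=cv2.cvtColor(r["color"],cv2.COLOR_BGR2HSV)
g=((hsv[...,0]<14)&(hsv[...,1]>190)&(hsv[...,2]>150)&(cv2.dilate(m.astype(np.uint8),np.ones((5,5)))>0)).astype(np.uint8)
n,l,s,ce=cv2.connectedComponentsWithStats(g); i=1+np.argmax(s[1:,4]); print(s[i],ce[i])
f2,c2=fit([(r,(l==i).astype(float))],[P[1]],[f[0],f[1],[f[2]]]); print("fin",f2,c2,w2k(f2))
to(f2[0],f2[1],.12,ps=f2[2]+np.pi/2)
E
python3 cart.py
```

```text
s00 [-0.094  -0.0013]
s01 [-0.0937  0.1016]
s11 [-0.0639  0.1031]
s10 [-0.0643 -0.0016]
0.59 3507.0
[ 0.54035365 -0.07373397 -0.57420362] 0.05092000872205169 local [ 0.01355464 -0.08012389] -21.784062840620457
[257 130  26  43 540] [269.27962963 150.88518519]
fin [ 0.54081287 -0.07366536 -0.60668043] 0.1950544662309368 [ 0.01399202 -0.07996803]
tcp [ 0.5832 -0.0305  0.1948] psi 78.9 q6 0.0 clock 12.15
turn units 3.94 q6 after ~ 0.42 shift units [ 0.51 -2.98  3.74]
```

```bash
echo "[0.5436,0.0082,-0.194]" > K.json; python3 - <<'E'
from plan import *
to(.5404,-.0737,.1,ps=-.58+np.pi/2)
E
python3 -m pendant '[[[0,0,0],0.9,0],[[0,0,0],0.9,0],[[0,0,0],0.9,0],[[0,0,0],0.95,0],[[0,0,0],0,0]]'
python3 - <<'E'
from plan import *
to(.5404,-.0737,.1,ps=-.58+np.pi/2)
E
```

```text
tcp [ 0.5832 -0.0305  0.1948] psi 78.9 q6 0.0 clock 12.15
turn units 3.69 q6 after ~ 0.39 shift units [ 0.6  -2.98  4.74]
clock: 12.78
tcp_pos: [0.5834, -0.0307, 0.195]
orientation: [-0.0, 0.284, 0.959, 0.0]
wrist_force: [-0.4, 0.5, -0.7]
finger_gap: 0.0427
tcp [ 0.5834 -0.0307  0.195 ] psi 57.1 q6 0.39 clock 12.78
turn units 0.05 q6 after ~ 0.39 shift units [ 0.62 -2.98  4.75]
```

```bash
python3 -m pendant '[[[0.1,-0.6,0.9],0,0],[[0.1,-0.6,0.9],0,0],[[0.1,-0.6,0.9],0,0],[[0.1,-0.6,0.9],0,0],[[0.2,-0.6,0.9],0,0],[[0,0,0.25],0,0],[[0,0,0],0,0]]'
python3 - <<'E'
from plan import *
to(.5404,-.0737,.038,ps=-.58+np.pi/2)
shot("wrist","w4.png")
shot("side","s4.png",(220,150,420,310),4)
E
```

```text
clock: 13.65
tcp_pos: [0.541, -0.0746, 0.1004]
orientation: [0.0, 0.284, 0.959, 0.0]
wrist_force: [0.1, -0.3, 0.2]
finger_gap: 0.0429
tcp [ 0.541  -0.0746  0.1004] psi 57.0 q6 0.29 clock 13.65
turn units 0.04 q6 after ~ 0.3 shift units [0.05 0.02 3.12]
```

View pics/w4.png

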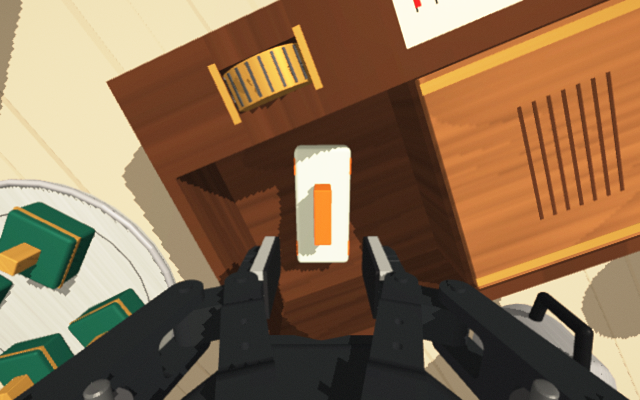

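View pics/s4.png

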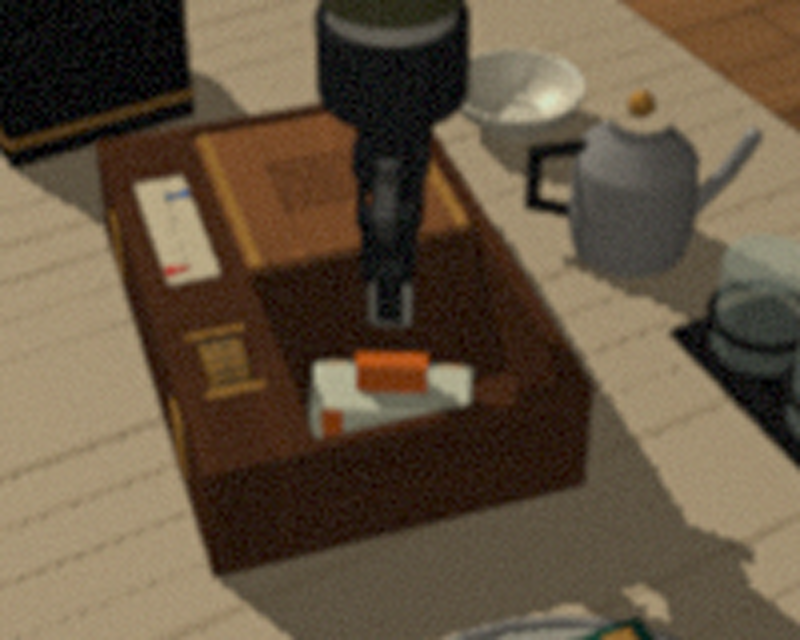

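The fin at (322,213) sits midway between the fingers and parallel to the pads. Next: descend and grip.

```bash
python3 -m pendant '[[[0.05,0,0.8],0,0],[[0,0,0.8],0,0],[[0,0,0.8],0,0],[[0,0,0.5],0,0],[[0,0,0.2],0,0],[[0,0,0],0,0],[[0,0,0],0,1],[[0,0,0],0,1],[[0,0,0],0,1],[[0,0,0],0,1]]' 60
python3 -m pendant '[[[0,0,-0.5],0,1],[[0,0,-0.5],0,1],[[0,0,-1],0,1],[[0,0,-1],0,1],[[0,0,-1],0,1],[[0,0,-1],0,1],[[0,0,0],0,1]]'
python3 - <<'E'
from plan import *
shot("wrist","w5.png")
to(.504,.3544,.2)
E
```

```text
clock: 15.0
tcp_pos: [0.5403, -0.0744, 0.0387]
orientation: [0.0, 0.284, 0.959, 0.0]
wrist_force: [-0.8, -0.2, 2.1]
finger_gap: 0.0103
clock: 15.88
tcp_pos: [0.5412, -0.0747, 0.1404]
orientation: [0.002, 0.284, 0.959, 0.0]
wrist_force: [-0.0, 1.1, -0.5]
finger_gap: 0.0102
tcp [ 0.5404 -0.0745  0.1391] psi 57.0 q6 0.29 clock 15.93
turn units 0.00 q6 after ~ 0.29 shift units [13.22 16.98 -3.06]
```

View pics/w5.png

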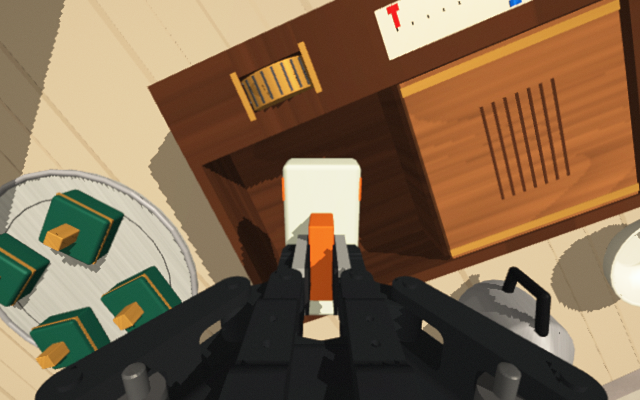

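```bash
python3 -m pendant '[[[0.2,0.3,-0.6],0,1],[[0.5,0.7,-0.6],0,1],[[0.78,1,-0.6],0,1],[[0.78,1,-0.6],0,1],[[0.78,1,-0.6],0,1],[[0.78,1,0],0,1],[[0.78,1,0],0,1],[[0.78,1,0],0,1],[[0.78,1,0],0,1],[[0.78,1,0],0,1],[[0.78,1,0],0,1],[[0.78,1,0],0,1]]' 80
python3 -m pendant '[[[0.78,1,0],0,1],[[0.78,1,0],0,1],[[0.78,1,0],0,1],[[0.78,1,0],0,1],[[0.78,1,0],0,1],[[0.78,1,0],0,1],[[0.7,0.9,0],0,1],[[0,0,0],0,1],[[0,0,0],0,1]]'
python3 - <<'E'
from plan import *
shot("wrist","w6.png")
to(.504,.3544,.07)
E
```

```text
clock: 17.42
tcp_pos: [0.5165, 0.2048, 0.1988]
orientation: [-0.0, 0.284, 0.959, 0.0]
wrist_force: [-0.0, 0.4, -0.5]
finger_gap: 0.01
clock: 18.55
tcp_pos: [0.5021, 0.3771, 0.1983]
orientation: [-0.0, 0.284, 0.959, -0.0]
wrist_force: [0.5, -0.4, -0.1]
finger_gap: 0.0096
tcp [0.5023 0.3767 0.1983] psi 56.9 q6 1.09 clock 18.6
turn units 0.00 q6 after ~ 1.09 shift units [-0.68 -0.89  6.42]
```

View pics/w6.png

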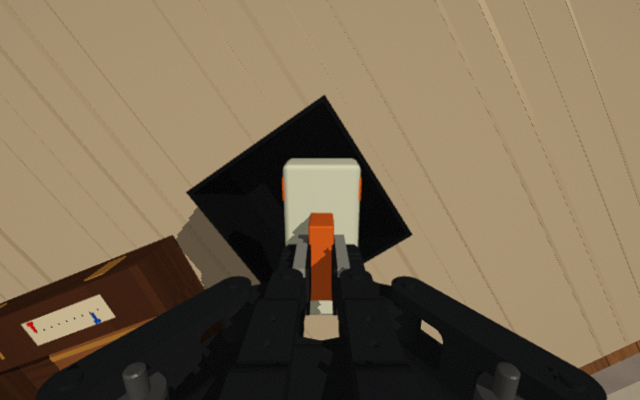

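Cartridge still held, above the bin. Bin rim corners are at (188,192), (325,96) and (411,233).

```bash
python3 - <<'E'
from plan import *
r=env.read_camera("wrist")
q=[onz(r,u,.1) for u in [(188,192),(325,96),(411,233)]]
print(np.round(q,4), "centre",(q[0]+q[2])/2)
print("block front", onz(r,(322,158),.198-.0287+.024+0), Rt().as_matrix()[:,0])
c=(q[0]+q[2])/2; to(c[0]+.008,c[1]-.003,.075)
E
```

```text
[[0.4368 0.2856 0.1   ]
 [0.4355 0.4237 0.1   ]
 [0.572  0.4251 0.1   ]] centre [0.50441449 0.35538737 0.1       ]
block front [0.46208567 0.40329195 0.1933    ] [-8.37805010e-01  5.45969564e-01 -2.09176666e-05]
tcp [0.5024 0.3765 0.1984] psi 56.9 q6 1.09 clock 18.65
turn units 0.00 q6 after ~ 1.09 shift units [-1.08 -0.74  6.17]
```

```bash
python3 -m pendant '[[[-0.35,-0.45,0],0,1],[[-0.45,-0.4,0.4],0,1],[[0,0,0.8],0,1],[[0,0,0.9],0,1],[[0,0,0.9],0,1],[[0,0,0.9],0,1],[[0,0,0.9],0,1],[[0,0,0.8],0,1],[[0,0,0.5],0,1],[[0,0,0],0,1],[[0,0,0],0,0],[[0,0,0],0,0]]'
python3 -m pendant '[[[0,0,-0.5],0,0],[[0,0,-0.8],0,0],[[0,0,-1],0,0],[[0,0,-1],0,0],[[0,0,-1],0,0],[[0,0,-1],0,0],[[0,0,-1],0,0],[[0,0,-0.5],0,0],[[0,0,0],0,0]]'
python3 - <<'E'
from plan import *
shot("wrist","w7.png")
to(.49,-.22,.23,ps=np.pi/2)
E
```

```text
clock: 20.15
tcp_pos: [0.5072, 0.3546, 0.0773]
orientation: [0.001, 0.284, 0.959, 0.001]
wrist_force: [0.4, -0.4, -0.5]
finger_gap: 0.0426
clock: 21.28
tcp_pos: [0.5071, 0.3545, 0.2137]
orientation: [0.001, 0.284, 0.959, 0.001]
wrist_force: [0.8, 0.7, 0.1]
finger_gap: 0.0427
tcp [0.5067 0.3542 0.2127] psi 57.0 q6 1.06 clock 21.32
turn units -5.51 q6 after ~ 0.48 shift units [  0.83 -28.71  -0.88]
```

View pics/w7.png

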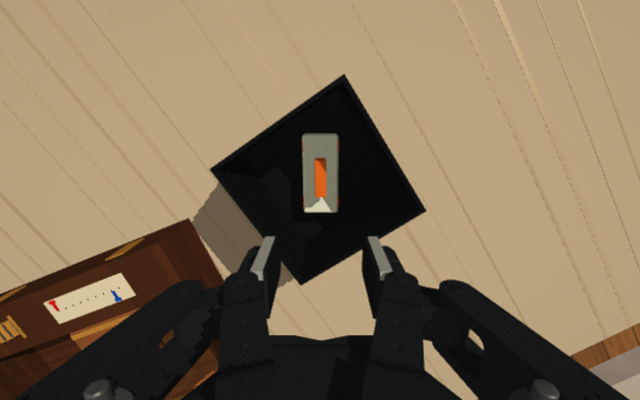

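The cartridge is upright in the bin at (320,175). Next, the tray.

```bash
python3 -m pendant '[[[0,0,0],-0.92,0],[[0,0,0],-0.92,0],[[0,0,0],-0.92,0],[[0,0,0],-0.92,0],[[0,0,0],-0.92,0],[[0,0,0],-0.9,0],[[0,-0.5,0],0,0],[[-0.1,-0.9,0],0,0],[[-0.1,-1,0],0,0],[[-0.1,-1,0],0,0],[[-0.1,-1,0],0,0],[[-0.1,-1,0],0,0]]'
python3 -m pendant '[[[-0.15,-1,0],0,0],[[-0.15,-1,0],0,0],[[-0.15,-1,0],0,0],[[-0.15,-1,0],0,0],[[-0.15,-1,0],0,0],[[-0.15,-1,0],0,0],[[-0.15,-1,0],0,0],[[-0.15,-1,0],0,0],[[-0.15,-1,0],0,0],[[-0.15,-1,0],0,0],[[-0.15,-1,0],0,0],[[-0.15,-1,0],0,0]]'
python3 -m pendant '[[[-0.2,-1,0],0,0],[[-0.2,-1,0],0,0],[[-0.2,-1,0],0,0],[[-0.2,-1,0],0,0],[[-0.2,-1,0],0,0],[[-0.2,-1,0],0,0],[[-0.2,-1,0],0,0],[[-0.2,-1,0],0,0],[[-0.3,-1,0],0,0],[[-0.3,-1,0],0,0],[[0,-0.5,0],0,0],[[0,0,0],0,0]]'
cat > tins.py <<'E'
from fit import *
from plan import *
import sys
def tins(cam="wrist",zb=.004,thr=.3):
    r=env.read_camera(cam); out=[]
    T=[p+[0,0,zb] for p in TIN]
    for e in env.cut_out(cam,"tin0"):
        if e["p"]<thr: continue
        m=e["region"].astype(float); ys,xs=np.nonzero(m)
        edge=xs.min()<2 or ys.min()<2 or xs.max()>637 or ys.max()>397
        p0=onz(r,e["location"],zb+.03)
        f,c=fit([(r,m)],T,[p0[0],p0[1],[-.6,-.2,.2,.6]])
        print(round(e["p"],2),np.round(e["location"]),"edge" if edge else "",np.round(f,4),"yaw%.1f"%np.degrees(f[2]),"cost %.3f"%c,"local",np.round(w2k(f),3))
        out.append(f)
    return r,out
E
python3 - <<'E'
from tins import *
shot("wrist","w8.png"); tins(); to(.6,-.33,.21)
E
```

```text
clock: 22.82
tcp_pos: [0.5167, 0.2445, 0.2125]
orientation: [0.0, 0.001, 1.0, 0.0]
wrist_force: [-0.1, 0.7, -0.6]
finger_gap: 0.0426
clock: 24.32
tcp_pos: [0.5525, 0.0048, 0.2123]
orientation: [0.0, 0.0, 1.0, 0.0]
wrist_force: [0.4, 0.1, -0.4]
finger_gap: 0.0429
clock: 25.82
tcp_pos: [0.596, -0.2046, 0.212]
orientation: [-0.0, 0.001, 1.0, 0.0]
wrist_force: [0.0, 0.1, -0.7]
finger_gap: 0.0428
0.94 [240.  32.] edge [ 0.4458 -0.2866  0.4654] yaw26.7 cost 0.036 local [-0.039 -0.308]
0.94 [237. 121.]  [ 0.5393 -0.2936 -0.1013] yaw-5.8 cost 0.061 local [ 0.054 -0.297]
0.68 [144. 121.]  [ 0.5323 -0.3923  1.2833] yaw73.5 cost 0.087 local [ 0.066 -0.395]
0.66 [138.  23.] edge [ 0.4354 -0.3879  0.3001] yaw17.2 cost 0.043 local [-0.03 -0.41]
0.41 [514. 118.] edge [ 0.4546  0.075  -0.3887] yaw-22.3 cost 0.926 local [-0.1    0.048]
tcp [ 0.5959 -0.2033  0.2123] psi 90.0 q6 -0.46 clock 25.98
turn units 0.00 q6 after ~ -0.46 shift units [-0.21 -6.33  0.11]
```

View pics/w8.png

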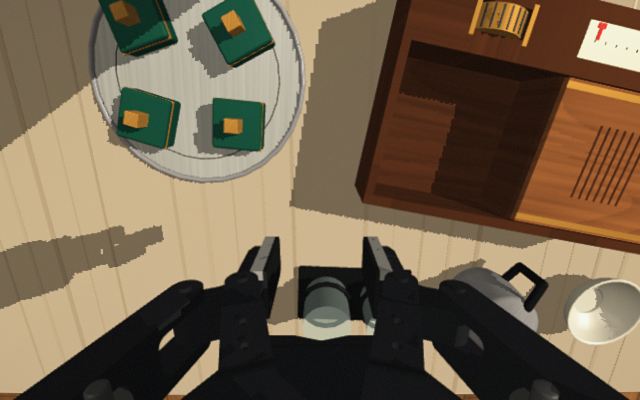

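All four tins are located; the networks and the picture agree. First, tin A at (237,121).

```bash
python3 - <<'E'
from plan import *
to(.5393,-.2936,.036,ps=np.radians(84.2),mod=np.pi/2)
E
```

```text
tcp [ 0.5959 -0.2033  0.2123] psi 90.0 q6 -0.46 clock 25.98
turn units 0.96 q6 after ~ -0.36 shift units [ 2.36 -4.78  8.81]
```

```bash
python3 -m pendant '[[[0,0,0],0.96,0],[[0.4,-0.8,0.6],0,0],[[0.4,-0.8,0.8],0,0],[[0.4,-0.8,0.8],0,0],[[0.4,-0.8,0.8],0,0],[[0.4,-0.8,0.8],0,0],[[0.36,-0.78,0.8],0,0],[[0,0,0.8],0,0],[[0,0,0],0,0],[[0,0,0],0,0]]'
python3 - <<'E'
from tins import *
shot("wrist","w9.png"); to(.5393,-.2936,.036)
E
```

```text
clock: 27.22
tcp_pos: [0.5399, -0.2939, 0.1046]
orientation: [0.0, 0.05, 0.999, -0.0]
wrist_force: [0.8, 0.4, 0.0]
finger_gap: 0.0426
tcp [ 0.5402 -0.2939  0.1049] psi 84.3 q6 -0.53 clock 27.27
turn units 0.00 q6 after ~ -0.53 shift units [0.05 0.01 3.44]
```

View pics/w9.png

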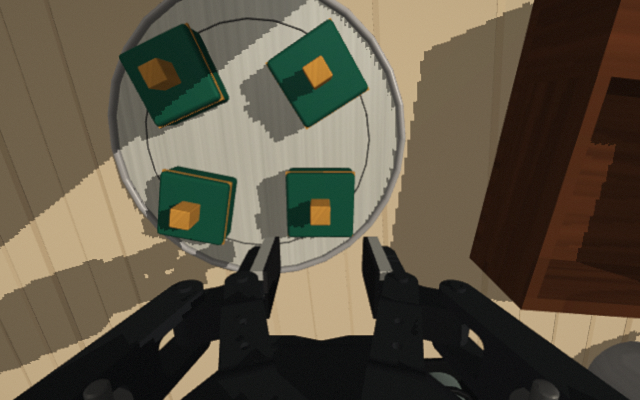

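Knob at (320,210) is centred between the fingers.

```bash
python3 -m pendant '[[[0,0,0.8],0,0],[[0,0,0.8],0,0],[[0.05,0,0.8],0,0],[[0,0,0.6],0,0],[[0,0,0.4],0,0],[[0,0,0],0,0],[[0,0,0],0,1],[[0,0,0],0,1],[[0,0,0],0,1],[[0,0,0],0,1]]' 60
python3 -m pendant '[[[0,0,-0.5],0,1],[[0,0,-0.8],0,1],[[0,0,-1],0,1],[[0,0,-1],0,1],[[0,0,-1],0,1],[[0,0,-1],0,1],[[0,0,0],0,1]]'
python3 - <<'E'
from plan import *
to(*k2w(.054,-.0415,.15),ps=np.pi/2+K[2],mod=np.pi/2)
E
```

```text
clock: 28.52
tcp_pos: [0.539, -0.2946, 0.0371]
orientation: [0.001, 0.051, 0.999, -0.0]
wrist_force: [-0.8, -0.6, 4.8]
finger_gap: 0.0122
clock: 29.4
tcp_pos: [0.5396, -0.2949, 0.1448]
orientation: [0.002, 0.051, 0.999, -0.001]
wrist_force: [0.3, -0.6, -1.4]
finger_gap: 0.0122
tcp [ 0.5396 -0.2949  0.1448] psi 84.2 q6 -0.53 clock 29.4
turn units 0.89 q6 after ~ -0.44 shift units [ 0.03 12.83 -0.28]
```

```bash
python3 -m pendant '[[[0,0,0],0.89,1],[[0,0.5,-0.3],0,1],[[0,0.9,0],0,1],[[0,1,0],0,1],[[0,1,0],0,1],[[0,1,0],0,1],[[0,1,0],0,1],[[0,1,0],0,1],[[0,1,0],0,1],[[0,1,0],0,1],[[0,1,0],0,1],[[0,1,0],0,1]]'
python3 -m pendant '[[[0,1,0],0,1],[[0,1,0],0,1],[[0,0.45,0],0,1],[[0,0,0],0,1],[[0,0,0],0,1]]'
python3 - <<'E'
from plan import *
shot("wrist","w10.png")
to(*k2w(.054,-.0415,.045),ps=np.pi/2+K[2],mod=np.pi/2)
E
```

```text
clock: 30.9
tcp_pos: [0.5789, -0.0888, 0.1483]
orientation: [0.0, 0.097, 0.995, 0.0]
wrist_force: [0.0, -0.3, -1.2]
finger_gap: 0.0124
clock: 31.52
tcp_pos: [0.5881, -0.0424, 0.1482]
orientation: [-0.0, 0.097, 0.995, -0.0]
wrist_force: [0.4, 0.3, -1.3]
finger_gap: 0.0123
tcp [ 0.5881 -0.0426  0.1482] psi 78.8 q6 -0.01 clock 31.57
turn units -0.01 q6 after ~ -0.01 shift units [-0.03 -0.01  5.16]
```

View pics/w10.png

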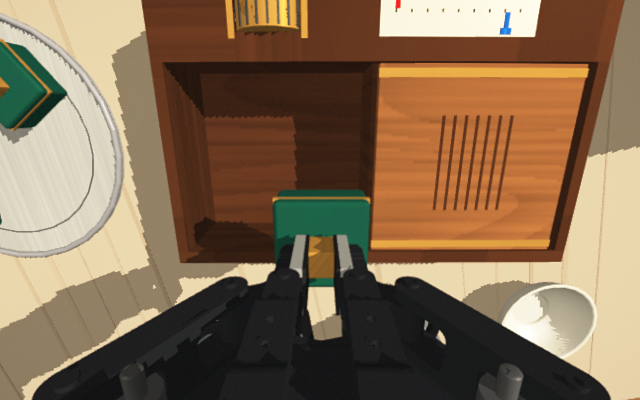

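```bash
python3 -m pendant '[[[0,0,0.6],0,1],[[0,0,0.9],0,1],[[0,0,0.9],0,1],[[0,0,0.9],0,1],[[0,0,0.8],0,1],[[0,0,0.6],0,1],[[0,0,0.4],0,1],[[0,0,0.05],0,1],[[0,0,0],0,1],[[0,0,0],0,0.4],[[0,0,0],0,0.4]]'
python3 -m pendant '[[[0,0,-0.5],0,0.4],[[0,0,-0.8],0,0.4],[[0,0,-1],0,0.4],[[0,0,-1],0,0],[[0,0,-1],0,0],[[0,0,-1],0,0],[[0,0,0],0,0]]'
python3 - <<'E'
from tins import *
shot("wrist","w11.png")
print("kept"); 
to(.5323,-.3923,.14,ps=np.radians(73.5),mod=np.pi/2)
tins()
E
```

```text
clock: 32.95
tcp_pos: [0.5887, -0.0421, 0.046]
orientation: [0.001, 0.097, 0.995, -0.0]
wrist_force: [0.7, -0.3, -0.7]
finger_gap: 0.0254
clock: 33.83
tcp_pos: [0.5898, -0.0423, 0.1543]
orientation: [0.003, 0.097, 0.995, -0.0]
wrist_force: [-0.4, -0.4, 0.3]
finger_gap: 0.0427
kept
tcp [ 0.589  -0.0421  0.1528] psi 78.9 q6 -0.01 clock 33.88
turn units 0.89 q6 after ~ 0.08 shift units [ -2.25 -17.59   0.64]
0.94 [25. 88.] edge [ 0.4451 -0.2895  0.4377] yaw25.1 cost 0.036 local [-0.039 -0.311]
0.66 [321. 186.]  [ 0.5899 -0.0429 -0.193 ] yaw-11.1 cost 0.026 local [ 0.055 -0.041]
0.56 [  0. 213.] edge [ 0.5474 -0.407   0.5823] yaw33.4 cost 0.524 local [ 0.084 -0.407]
```

View pics/w11.png

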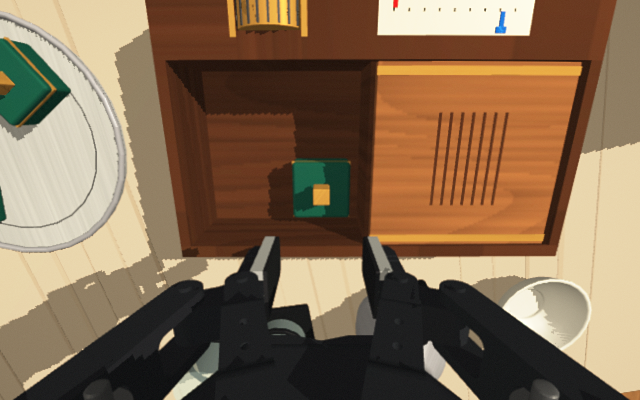

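Tin A sits in the compartment at (321,188). Next, tin B.

```bash
python3 -m pendant '[[[0,0,0],0.89,0],[[-0.1,-0.6,0],0,0],[[-0.13,-1,0],0,0],[[-0.13,-1,0],0,0],[[-0.13,-1,0],0,0],[[-0.13,-1,0],0,0],[[-0.13,-1,0],0,0],[[-0.13,-1,0],0,0],[[-0.13,-1,0],0,0],[[-0.13,-1,0],0,0],[[-0.13,-1,0],0,0],[[-0.13,-1,0],0,0]]'
python3 -m pendant '[[[-0.13,-1,0],0,0],[[-0.13,-1,0],0,0],[[-0.13,-1,0],0,0],[[-0.13,-1,0],0,0],[[-0.13,-1,0],0,0],[[-0.13,-1,0],0,0],[[-0.1,-0.6,0],0,0],[[0,-0.4,0],0,0],[[0,0,0],0,0],[[0,0,0],0,0]]'
python3 - <<'E'
from tins import *
shot("wrist","w12.png")
r,o=tins(); b=min(o,key=lambda f:np.hypot(f[0]-.53,f[1]+.39)); to(b[0],b[1],.037,ps=b[2]+np.pi/2,mod=np.pi/2)
E
```

```text
clock: 35.48
tcp_pos: [0.5546, -0.2545, 0.1512]
orientation: [0.0, 0.143, 0.99, 0.0]
wrist_force: [0.3, -0.6, -0.6]
finger_gap: 0.0427
clock: 36.72
tcp_pos: [0.5321, -0.3919, 0.1513]
orientation: [-0.0, 0.143, 0.99, 0.0]
wrist_force: [1.0, 0.3, -0.5]
finger_gap: 0.0432
0.79 [413.  60.]  [ 0.446  -0.2876  0.4513] yaw25.9 cost 0.043 local [-0.039 -0.309]
0.75 [590. 319.] edge [ 0.7518 -0.1396 -0.0186] yaw-1.1 cost 0.559 local [ 0.233 -0.105]
0.69 [315. 188.]  [ 0.5312 -0.3936  1.2528] yaw71.8 cost 0.033 local [ 0.065 -0.397]
0.64 [317.  39.] edge [ 0.4108 -0.359  -1.2493] yaw-71.6 cost 0.030 local [-0.06  -0.386]
0.37 [604. 110.] edge [ 0.4887 -0.1197  0.771 ] yaw44.2 cost 0.673 local [-0.029 -0.136]
tcp [ 0.5322 -0.3919  0.1514] psi 73.6 q6 -0.47 clock 36.88
turn units 0.30 q6 after ~ -0.44 shift units [ 0.02 -0.1   5.72]
```

View pics/w12.png

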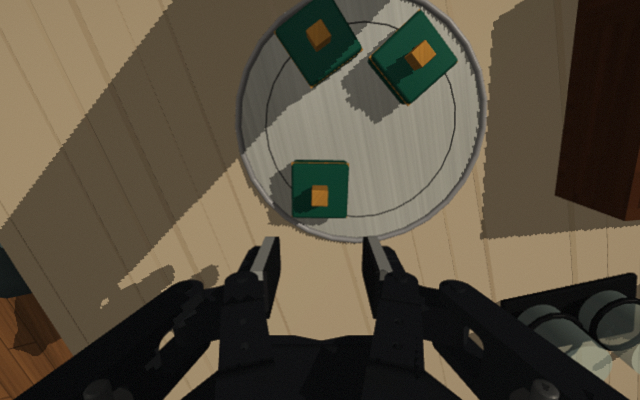

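Tin B at (318,190) lines up with the fingers. Tin D has been knocked and is now near (317,39), so it is about (.411,-.359).

```bash
python3 -m pendant '[[[0,-0.05,0.6],0.2,0],[[0,0,0.9],0,0],[[0,0,0.9],0,0],[[0,0,0.9],0,0],[[0,0,0.9],0,0],[[0,0,0.7],0,0],[[0,0,0.5],0,0],[[0,0,0.3],0,0],[[0,0,0],0,0],[[0,0,0],0,1],[[0,0,0],0,1],[[0,0,0],0,1]]'
python3 -m pendant '[[[0,0,0],0,1],[[0,0,-0.5],0,1],[[0,0,-0.8],0,1],[[0,0,-1],0,1],[[0,0,-1],0,1],[[0,0,-1],0,1],[[0,0,-1],0,1],[[0,0,-0.4],0,1],[[0,0,0],0,1]]'
python3 - <<'E'
from plan import *
to(*k2w(.054,-.1105,.15),ps=np.pi/2+K[2],mod=np.pi/2)
E
```

```text
clock: 38.38
tcp_pos: [0.5322, -0.3937, 0.0381]
orientation: [0.001, 0.154, 0.988, -0.0]
wrist_force: [0.1, 0.5, 3.1]
finger_gap: 0.0119
clock: 39.5
tcp_pos: [0.532, -0.3937, 0.1521]
orientation: [0.001, 0.154, 0.988, -0.0]
wrist_force: [0.6, -0.3, -1.2]
finger_gap: 0.0121
tcp [ 0.532  -0.3937  0.1521] psi 72.3 q6 -0.45 clock 39.5
turn units -1.10 q6 after ~ -0.56 shift units [ 0.6  14.31  0.09]
```

```bash
python3 -m pendant '[[[0,0,0],-0.55,1],[[0,0,0],-0.55,1],[[0,0.5,0],0,1],[[0.05,0.8,0],0,1],[[0.05,1,0],0,1],[[0.05,1,0],0,1],[[0.05,1,0],0,1],[[0.05,1,0],0,1],[[0.05,1,0],0,1],[[0.05,1,0],0,1],[[0.05,1,0],0,1],[[0.05,1,0],0,1]]'
python3 -m pendant '[[[0.05,1,0],0,1],[[0.05,1,0],0,1],[[0.05,1,0],0,1],[[0.05,1,0],0,1],[[0,0.7,0],0,1],[[0,0.3,0],0,1],[[0,0,0],0,1],[[0,0,0],0,1]]'
python3 - <<'E'
from plan import *
shot("wrist","w13.png")
to(*k2w(.054,-.1105,.046),ps=np.pi/2+K[2],mod=np.pi/2)
E
```

```text
clock: 41.0
tcp_pos: [0.5588, -0.2079, 0.1513]
orientation: [0.0, 0.097, 0.995, 0.0]
wrist_force: [-0.0, 0.6, -0.7]
finger_gap: 0.0121
clock: 42.0
tcp_pos: [0.5739, -0.1108, 0.1513]
orientation: [0.0, 0.097, 0.995, -0.0]
wrist_force: [-0.6, -0.6, -1.7]
finger_gap: 0.0118
tcp [ 0.5739 -0.1109  0.1512] psi 78.9 q6 -0.13 clock 42.05
turn units -0.00 q6 after ~ -0.13 shift units [-0.06  0.03  5.26]
```

View pics/w13.png

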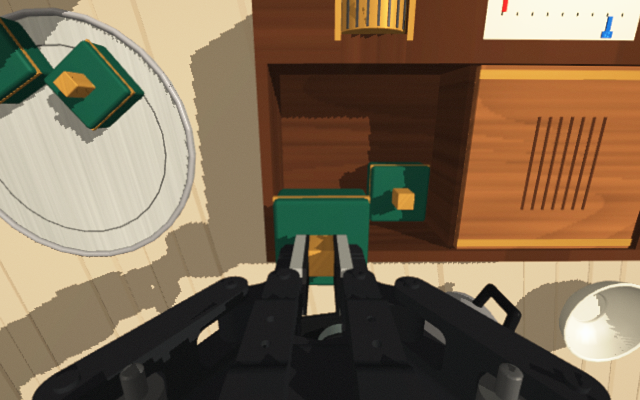

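```bash
python3 -m pendant '[[[-0.05,0.03,0.6],0,1],[[0,0,0.9],0,1],[[0,0,0.9],0,1],[[0,0,0.9],0,1],[[0,0,0.8],0,1],[[0,0,0.6],0,1],[[0,0,0.4],0,1],[[0,0,0.15],0,1],[[0,0,0],0,1],[[0,0,0],0,0.4],[[0,0,0],0,0.4]]'
python3 -m pendant '[[[0,0,-0.5],0,0.4],[[0,0,-0.8],0,0.4],[[0,0,-1],0,0.4],[[0,0,-1],0,0],[[0,0,-1],0,0],[[0,0,-1],0,0],[[0,0,0],0,0]]'
python3 - <<'E'
from tins import *
shot("wrist","w14.png")
tins()
to(.446,-.288,.15,ps=np.radians(90+26),mod=np.pi/2)
E
```

```text
clock: 43.42
tcp_pos: [0.5756, -0.11, 0.047]
orientation: [0.001, 0.097, 0.995, -0.0]
wrist_force: [-0.3, -0.3, 0.2]
finger_gap: 0.0259
clock: 44.3
tcp_pos: [0.5766, -0.1104, 0.1553]
orientation: [0.003, 0.097, 0.995, -0.001]
wrist_force: [0.0, 0.3, -1.0]
finger_gap: 0.0425
0.95 [394. 189.]  [ 0.5909 -0.042  -0.1941] yaw-11.1 cost 0.053 local [ 0.056 -0.04 ]
0.93 [21. 62.] edge [ 0.4094 -0.3614  0.3298] yaw18.9 cost 0.053 local [-0.06  -0.389]
0.81 [97. 85.]  [ 0.4465 -0.286   0.4795] yaw27.5 cost 0.096 local [-0.039 -0.307]
0.79 [317. 191.]  [ 0.5759 -0.1104 -0.1784] yaw-10.2 cost 0.025 local [ 0.055 -0.11 ]
tcp [ 0.5747 -0.1097  0.152 ] psi 78.9 q6 -0.13 clock 44.45
turn units -6.18 q6 after ~ -0.78 shift units [ 9.69 -5.19  0.1 ]
```

View pics/w14.png

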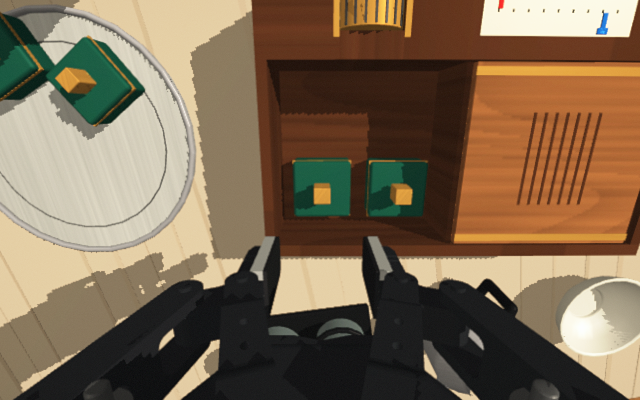

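Tins A and B both sit well in the compartment at (400,190) and (321,190). Next, tin C.

```bash
python3 -m pendant '[[[0,0,0],-0.9,0],[[0,0,0],-0.9,0],[[0,0,0],-0.9,0],[[0,0,0],-0.9,0],[[0,0,0],-0.9,0],[[0,0,0],-0.9,0],[[0,0,0],-0.88,0],[[0.6,-0.3,0],0,0],[[1,-0.53,0],0,0],[[1,-0.53,0],0,0],[[1,-0.53,0],0,0],[[1,-0.53,0],0,0]]'
python3 -m pendant '[[[1,-0.53,0],0,0],[[1,-0.53,0],0,0],[[1,-0.53,0],0,0],[[1,-0.53,0],0,0],[[1,-0.53,0],0,0],[[0.1,-0.1,0],0,0],[[0,0,0],0,0],[[0,0,0],0,0]]'
python3 - <<'E'
from tins import *
shot("wrist","w15.png")
r,o=tins(); b=min(o,key=lambda f:np.hypot(f[0]-.446,f[1]+.287)); to(b[0],b[1],.037,ps=b[2]+np.pi/2,mod=np.pi/2)
E
```

```text
clock: 45.95
tcp_pos: [0.513, -0.1953, 0.1517]
orientation: [-0.001, -0.229, 0.973, 0.0]
wrist_force: [0.3, 0.1, -0.7]
finger_gap: 0.0429
clock: 46.95
tcp_pos: [0.448, -0.2886, 0.1521]
orientation: [0.0, -0.23, 0.973, 0.0]
wrist_force: [0.0, -0.3, 0.2]
finger_gap: 0.0427
0.94 [453. 381.] edge [ 6.3070e-01  6.0000e-04 -1.8915e+00] yaw-108.4 cost 0.795 local [0.087 0.009]
0.89 [324. 188.]  [ 0.4455 -0.2879 -1.1203] yaw-64.2 cost 0.059 local [-0.039 -0.309]
0.58 [270. 115.]  [ 0.4108 -0.3582  0.3195] yaw18.3 cost 0.055 local [-0.06  -0.385]
0.56 [431. 363.]  [ 0.6644 -0.0029 -0.4679] yaw-26.8 cost 1.000 local [0.121 0.012]
tcp [ 0.4481 -0.2886  0.1522] psi 116.6 q6 -1.19 clock 47.1
turn units 0.14 q6 after ~ -1.17 shift units [0.1  0.09 5.76]
```

View pics/w15.png

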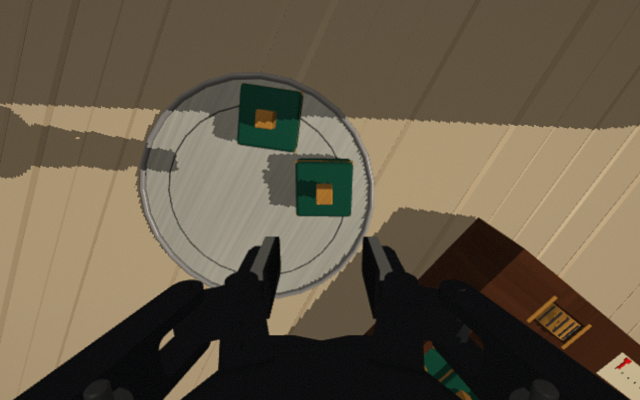

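Tin C at (324,190) is aligned.

```bash
python3 -m pendant '[[[0.1,0.09,0.6],0.1,0],[[0,0,0.9],0,0],[[0,0,0.9],0,0],[[0,0,0.9],0,0],[[0,0,0.9],0,0],[[0,0,0.7],0,0],[[0,0,0.5],0,0],[[0,0,0.3],0,0],[[0,0,0],0,0],[[0,0,0],0,1],[[0,0,0],0,1],[[0,0,0],0,1]]'
python3 -m pendant '[[[0,0,0],0,1],[[0,0,-0.5],0,1],[[0,0,-0.8],0,1],[[0,0,-1],0,1],[[0,0,-1],0,1],[[0,0,-1],0,1],[[0,0,-1],0,1],[[0,0,-0.4],0,1],[[0,0,0],0,1]]'
python3 - <<'E'
from plan import *
to(*k2w(-.014,-.0415,.15),ps=np.pi/2+K[2],mod=np.pi/2)
to(*k2w(-.014,-.0415,.15),ps=np.pi/2+K[2])
E
```

```text
clock: 48.6
tcp_pos: [0.4455, -0.2885, 0.0388]
orientation: [0.0, -0.225, 0.974, -0.0]
wrist_force: [-0.1, -0.5, 2.1]
finger_gap: 0.0125
clock: 49.72
tcp_pos: [0.4456, -0.2888, 0.153]
orientation: [0.0, -0.225, 0.974, -0.001]
wrist_force: [0.6, -1.0, -2.3]
finger_gap: 0.0122
tcp [ 0.4456 -0.2888  0.153 ] psi 116.0 q6 -1.18 clock 49.73
turn units 6.18 q6 after ~ -0.53 shift units [-1.25 13.44  0.14]
tcp [ 0.4456 -0.2888  0.153 ] psi 116.0 q6 -1.18 clock 49.73
turn units 6.18 q6 after ~ -0.53 shift units [-1.25 13.44  0.14]
```

```bash
python3 -m pendant '[[[0,0,0],0.9,1],[[0,0,0],0.9,1],[[0,0,0],0.9,1],[[0,0,0],0.9,1],[[0,0,0],0.9,1],[[0,0,0],0.9,1],[[0,0,0],0.78,1],[[0,0.5,0],0,1],[[-0.1,0.9,0],0,1],[[-0.1,1,0],0,1],[[-0.1,1,0],0,1],[[-0.1,1,0],0,1]]'
python3 -m pendant '[[[-0.1,1,0],0,1],[[-0.1,1,0],0,1],[[-0.1,1,0],0,1],[[-0.1,1,0],0,1],[[-0.1,1,0],0,1],[[-0.1,1,0],0,1],[[-0.1,1,0],0,1],[[-0.1,1,0],0,1],[[-0.05,0.7,0],0,1],[[0,0.3,0],0,1],[[0,0,0],0,1],[[0,0,0],0,1]]'
python3 - <<'E'
from plan import *
shot("wrist","w16.png")
to(*k2w(-.014,-.0415,.046),ps=np.pi/2+K[2],mod=np.pi/2)
E
```

```text
clock: 51.22
tcp_pos: [0.4705, -0.2018, 0.1524]
orientation: [0.0, 0.096, 0.995, 0.0]
wrist_force: [0.4, 0.7, -1.1]
finger_gap: 0.0118
clock: 52.72
tcp_pos: [0.5212, -0.0307, 0.1523]
orientation: [-0.0, 0.097, 0.995, -0.0]
wrist_force: [-0.2, 0.2, -2.8]
finger_gap: 0.0124
tcp [ 0.5212 -0.0308  0.1523] psi 78.9 q6 -0.02 clock 52.77
turn units -0.00 q6 after ~ -0.02 shift units [-0.02  0.05  5.31]
```

View pics/w16.png

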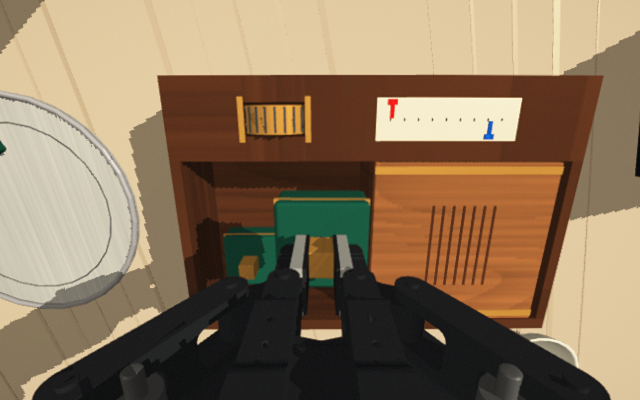

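```bash
python3 -m pendant '[[[0,0.05,0.6],0,1],[[0,0,0.9],0,1],[[0,0,0.9],0,1],[[0,0,0.9],0,1],[[0,0,0.8],0,1],[[0,0,0.6],0,1],[[0,0,0.4],0,1],[[0,0,0.2],0,1],[[0,0,0],0,1],[[0,0,0],0,0.4],[[0,0,0],0,0.4]]'
python3 -m pendant '[[[0,0,-0.5],0,0.4],[[0,0,-0.8],0,0.4],[[0,0,-1],0,0.4],[[0,0,-1],0,0],[[0,0,-1],0,0],[[0,0,-1],0,0],[[0,0,0],0,0]]'
python3 - <<'E'
from tins import *
shot("wrist","w17.png")
tins()
to(.441,-.360,.15,ps=np.radians(90+18.5),mod=np.pi/2)
E
```

```text
clock: 54.15
tcp_pos: [0.5223, -0.0294, 0.0471]
orientation: [0.001, 0.097, 0.995, -0.0]
wrist_force: [1.0, 0.2, -0.0]
finger_gap: 0.0258
clock: 55.02
tcp_pos: [0.523, -0.0295, 0.1546]
orientation: [0.002, 0.097, 0.995, -0.0]
wrist_force: [0.3, -0.0, 0.4]
finger_gap: 0.0428
0.93 [321. 251.]  [ 0.5918 -0.0434  1.4003] yaw80.2 cost 0.052 local [ 0.057 -0.041]
0.84 [324. 189.]  [ 0.5235 -0.0296 -0.1924] yaw-11.0 cost 0.025 local [-0.012 -0.041]
0.7 [238. 240.]  [ 0.571  -0.1158 -0.5289] yaw-30.3 cost 1.030 local [ 0.051 -0.116]
tcp [ 0.5212 -0.0292  0.1518] psi 78.9 q6 -0.02 clock 55.17
turn units -4.93 q6 after ~ -0.53 shift units [  9.05 -14.41   0.09]
```

View pics/w17.png

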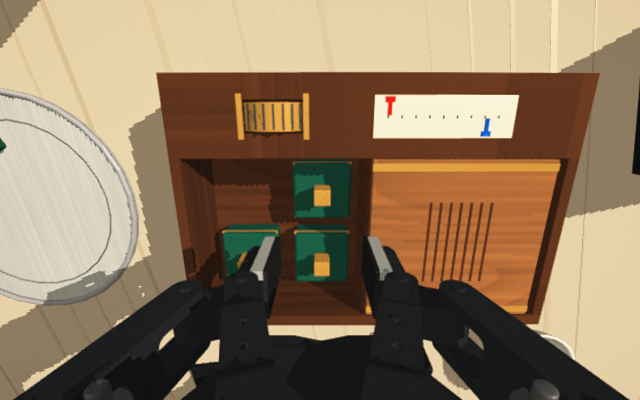

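```bash
python3 - <<'E'
from plan import *
to(.411,-.360,.15,ps=np.radians(90+18.5),mod=np.pi/2)
E
```

```text
tcp [ 0.5212 -0.0292  0.1518] psi 78.9 q6 -0.02 clock 55.17
turn units -4.93 q6 after ~ -0.53 shift units [ 10.47 -13.94   0.09]
```

```bash
python3 -m pendant '[[[0,0,0],-0.9,0],[[0,0,0],-0.9,0],[[0,0,0],-0.9,0],[[0,0,0],-0.9,0],[[0,0,0],-0.9,0],[[0,0,0],-0.43,0],[[0.37,-0.5,0],0,0],[[0.75,-1,0],0,0],[[0.75,-1,0],0,0],[[0.75,-1,0],0,0],[[0.75,-1,0],0,0],[[0.75,-1,0],0,0]]'
python3 -m pendant '[[[0.75,-1,0],0,0],[[0.75,-1,0],0,0],[[0.75,-1,0],0,0],[[0.75,-1,0],0,0],[[0.75,-1,0],0,0],[[0.75,-1,0],0,0],[[0.75,-1,0],0,0],[[0.75,-1,0],0,0],[[0.35,-0.44,0],0,0],[[0,0,0],0,0],[[0,0,0],0,0]]'
python3 - <<'E'
from tins import *
shot("wrist","w18.png")
r,o=tins(); b=min(o,key=lambda f:np.hypot(f[0]-.411,f[1]+.36)); to(b[0],b[1],.037,ps=b[2]+np.pi/2,mod=np.pi/2)
E
```

```text
clock: 56.68
tcp_pos: [0.4772, -0.161, 0.1517]
orientation: [-0.0, -0.16, 0.987, 0.0]
wrist_force: [0.6, 0.4, -0.2]
finger_gap: 0.043
clock: 58.05
tcp_pos: [0.4113, -0.3593, 0.1521]
orientation: [-0.0, -0.161, 0.987, 0.0]
wrist_force: [-0.2, 0.4, -0.4]
finger_gap: 0.0427
0.72 [324. 187.]  [ 0.4096 -0.3593  0.322 ] yaw18.4 cost 0.031 local [-0.061 -0.386]
0.59 [584. 363.]  [0.6011 0.1091 0.012 ] yaw0.7 cost 1.000 local [0.037 0.11 ]
tcp [ 0.4116 -0.3593  0.1523] psi 108.6 q6 -1.19 clock 58.2
turn units 0.02 q6 after ~ -1.19 shift units [0.09 0.03 5.76]
```

View pics/w18.png

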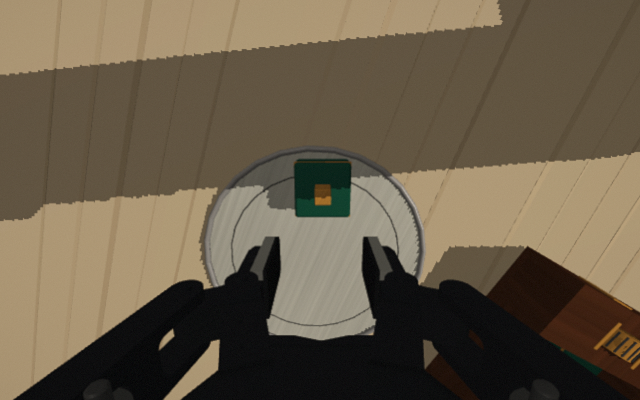

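The last tin, at (323,190), is aligned.

```bash
python3 -m pendant '[[[0.05,0.03,0.6],0,0],[[0,0,0.9],0,0],[[0,0,0.9],0,0],[[0,0,0.9],0,0],[[0,0,0.9],0,0],[[0,0,0.7],0,0],[[0,0,0.5],0,0],[[0,0,0.3],0,0],[[0,0,0],0,0],[[0,0,0],0,1],[[0,0,0],0,1],[[0,0,0],0,1]]'
python3 -m pendant '[[[0,0,0],0,1],[[0,0,-0.5],0,1],[[0,0,-0.8],0,1],[[0,0,-1],0,1],[[0,0,-1],0,1],[[0,0,-1],0,1],[[0,0,-1],0,1],[[0,0,-0.4],0,1],[[0,0,0],0,1]]'
python3 - <<'E'
from plan import *
to(*k2w(-.014,-.1105,.15),ps=np.pi/2+K[2],mod=np.pi/2)
E
```

```text
clock: 59.7
tcp_pos: [0.4104, -0.3599, 0.0388]
orientation: [0.0, -0.161, 0.987, -0.0]
wrist_force: [-0.1, 0.9, 3.4]
finger_gap: 0.0119
clock: 60.82
tcp_pos: [0.4105, -0.3602, 0.153]
orientation: [0.0, -0.161, 0.987, -0.001]
wrist_force: [0.1, -0.4, -2.0]
finger_gap: 0.0122
tcp [ 0.4105 -0.3602  0.153 ] psi 108.5 q6 -1.19 clock 60.83
turn units 4.93 q6 after ~ -0.67 shift units [-2.28 13.83  0.14]
```

```bash
python3 -m pendant '[[[0,0,0],0.9,1],[[0,0,0],0.9,1],[[0,0,0],0.9,1],[[0,0,0],0.9,1],[[0,0,0],0.9,1],[[0,0,0],0.43,1],[[-0.1,0.5,0],0,1],[[-0.16,0.9,0],0,1],[[-0.16,1,0],0,1],[[-0.16,1,0],0,1],[[-0.16,1,0],0,1],[[-0.17,1,0],0,1]]'
python3 -m pendant '[[[-0.17,1,0],0,1],[[-0.17,1,0],0,1],[[-0.17,1,0],0,1],[[-0.17,1,0],0,1],[[-0.17,1,0],0,1],[[-0.17,1,0],0,1],[[-0.17,1,0],0,1],[[-0.17,1,0],0,1],[[-0.1,0.43,0],0,1],[[0,0,0],0,1],[[0,0,0],0,1]]'
python3 - <<'E'
from plan import *
shot("wrist","w19.png")
to(*k2w(-.014,-.1105,.046),ps=np.pi/2+K[2],mod=np.pi/2)
E
```

```text
clock: 62.32
tcp_pos: [0.4494, -0.2558, 0.1524]
orientation: [0.0, 0.096, 0.995, -0.0]
wrist_force: [0.2, 0.5, -1.8]
finger_gap: 0.0123
clock: 63.7
tcp_pos: [0.5098, -0.0978, 0.1523]
orientation: [-0.0, 0.097, 0.995, -0.0]
wrist_force: [-0.1, -0.3, -1.1]
finger_gap: 0.012
tcp [ 0.5098 -0.098   0.1522] psi 78.9 q6 -0.15 clock 63.75
turn units -0.00 q6 after ~ -0.15 shift units [0.06 0.01 5.31]
```

View pics/w19.png

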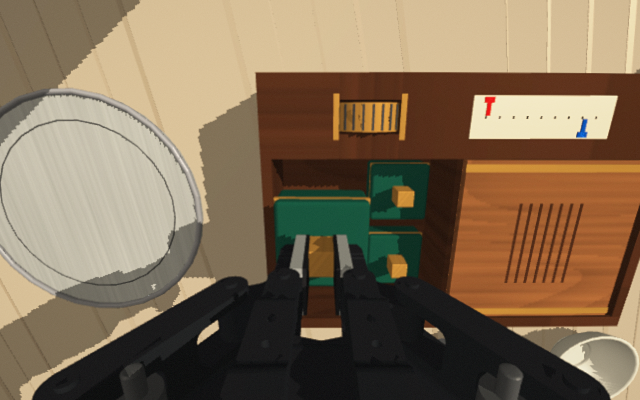

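```bash
python3 -m pendant '[[[0.05,0.02,0.6],0,1],[[0,0,0.9],0,1],[[0,0,0.9],0,1],[[0,0,0.9],0,1],[[0,0,0.8],0,1],[[0,0,0.6],0,1],[[0,0,0.4],0,1],[[0,0,0.2],0,1],[[0,0,0],0,1],[[0,0,0],0,0.4],[[0,0,0],0,0.4]]'
python3 -m pendant '[[[0,0,-0.5],0,0.4],[[0,0,-0.8],0,0.4],[[0,0,-1],0,0.4],[[0,0,-1],0,0.4],[[0,0,-1],0,1],[[0,0,-1],0,1],[[0,0,0],0,1]]'
python3 - <<'E'
from tins import *
shot("wrist","w20.png")
tins(zb=.01)
to(*k2w(.02,.08,.09),ps=np.pi/2+K[2])
E
```

```text
clock: 65.12
tcp_pos: [0.5097, -0.0971, 0.047]
orientation: [0.001, 0.097, 0.995, -0.0]
wrist_force: [-0.3, 0.6, 0.5]
finger_gap: 0.0255
clock: 66.0
tcp_pos: [0.5105, -0.0974, 0.1546]
orientation: [0.002, 0.097, 0.995, -0.0]
wrist_force: [0.0, 0.5, -0.2]
finger_gap: -0.0001
0.98 [322. 189.]  [ 0.5095 -0.0972 -0.1956] yaw-11.2 cost 0.058 local [-0.013 -0.11 ]
0.85 [319. 232.]  [ 0.5743 -0.1073 -0.0674] yaw-3.9 cost 3.050 local [ 0.052 -0.107]
0.78 [391. 251.]  [ 0.5889 -0.0435 -0.1749] yaw-10.0 cost 0.121 local [ 0.054 -0.042]
tcp [ 0.5086 -0.0968  0.1518] psi 78.9 q6 -0.15 clock 66.15
turn units 0.01 q6 after ~ -0.15 shift units [-1.7   9.49  3.09]
```

View pics/w20.png

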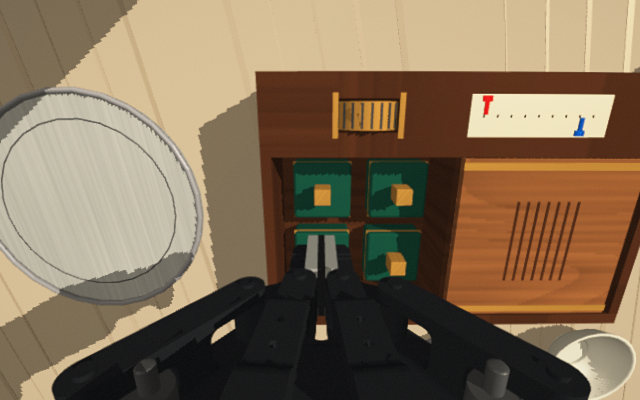

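All four tins are in the compartment and the tray is empty. Now I close the lid.

```bash
python3 -m pendant '[[[-0.1,0.5,0],0,1],[[-0.2,1,0.2],0,1],[[-0.2,1,0.3],0,1],[[-0.2,1,0.3],0,1],[[-0.2,1,0.3],0,1],[[-0.2,1,0.3],0,1],[[-0.2,1,0.3],0,1],[[-0.2,1,0.3],0,1],[[-0.2,1,0.3],0,1],[[-0.2,0.8,0.3],0,1],[[0,0.2,0.5],0,1],[[0,0,0],0,1]]'
python3 - <<'E'
from plan import *
to(*k2w(.02,.08,.0755),ps=np.pi/2+K[2])
E
```

```text
clock: 67.65
tcp_pos: [0.5818, 0.0823, 0.089]
orientation: [-0.001, 0.096, 0.995, -0.0]
wrist_force: [-0.6, -0.1, -0.0]
finger_gap: 0.0001
tcp [0.5818 0.0823 0.089 ] psi 78.9 q6 0.2 clock 67.65
turn units 0.01 q6 after ~ 0.2 shift units [ 0.16 -0.01  0.67]
```

```bash
python3 -m pendant '[[[0,0,0.3],0,1],[[0,0,0.2],0,1],[[0,0,0.1],0,1],[[0,0,0.1],0,1],[[0,0,0],0,1],[[0,0,0],0,1]]'
```

```text
clock: 68.4
tcp_pos: [0.5829, 0.0822, 0.0764]
orientation: [0.0, 0.097, 0.995, 0.0]
wrist_force: [-0.3, 0.4, 0.0]
finger_gap: 0.0001
```

```bash
python3 -m pendant '[[[0,0,0.1],0,1],[[0,0,0.1],0,1],[[0,0,0],0,1]]'
```

```text
clock: 68.78
tcp_pos: [0.5832, 0.0823, 0.075]
orientation: [0.001, 0.097, 0.995, 0.0]
wrist_force: [-6.3, -0.5, 17.4]
finger_gap: 0.0004
```

```bash
python3 -m pendant '[[[0,-0.2,-0.03],0,1],[[0,-0.4,0],0,1],[[0,-0.5,0],0,1],[[0,-0.6,0],0,1],[[0,-0.6,0],0,1],[[0,-0.6,0],0,1],[[0,-0.6,0],0,1],[[0,-0.6,0],0,1],[[0,-0.6,0],0,1],[[0,-0.6,0],0,1],[[0,-0.6,0],0,1],[[0,0,0],0,1]]'
python3 - <<'E'
from plan import *
print(w2k(env.get_state()["tcp_pos"]))
E
```

```text
clock: 70.28
tcp_pos: [0.5605, -0.0345, 0.075]
orientation: [0.001, 0.097, 0.995, -0.0]
wrist_force: [-5.0, -0.3, 13.6]
finger_gap: -0.0002
[ 0.02477792 -0.03865859]
```

```bash
python3 -m pendant '[[[0,-0.4,0],0,1],[[0,-0.4,0],0,1],[[0,-0.3,0],0,1],[[0,-0.2,0],0,1],[[0,-0.1,0],0,1],[[0,-0.1,0],0,1],[[0,-0.1,0],0,1],[[0,0,0],0,1]]'
python3 -m pendant '[[[0,0,-0.5],0,1],[[0,0,-1],0,1],[[0.5,0,-1],0,1],[[0.5,0.2,-1],0,1],[[0,0.5,-0.8],0,1],[[0,0,0],0,1]]'
python3 - <<'E'
from plan import *
r=shot("wrist","w21.png"); to(*k2w(-.08,-.075,.15))
E
```

```text
clock: 71.28
tcp_pos: [0.5556, -0.063, 0.075]
orientation: [0.002, 0.096, 0.995, 0.002]
wrist_force: [-0.9, 8.0, 11.8]
finger_gap: -0.0
clock: 72.03
tcp_pos: [0.538, -0.0475, 0.1603]
orientation: [0.001, 0.096, 0.995, -0.0]
wrist_force: [-0.2, -1.0, 0.2]
finger_gap: 0.0001
tcp [ 0.5375 -0.0476  0.1593] psi 78.9 q6 -0.04 clock 72.08
turn units 0.00 q6 after ~ -0.04 shift units [ 4.24 -0.95  0.46]
```

View pics/w21.png

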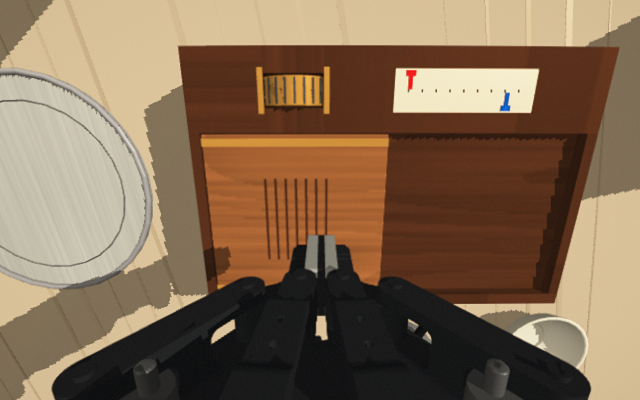

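The lid hit its end stop (8 N). Now the wheel position and the pointer gap.

```bash
cat > gauge.py <<'E'
from plan import *
import sys
def gauge(save=None):
    r=env.read_camera("wrist"); hsv=cv2.cvtColor(r["color"],cv2.COLOR_BGR2HSV); im=r["color"].astype(int)
    # restrict to strip region
    poly=np.array([proj(r,k2w(*q,.075)) for q in [(-.097,-.006),(-.097,.104),(-.063,.104),(-.063,-.006)]]).astype(np.int32)
    reg=np.zeros((400,640),np.uint8); cv2.fillConvexPoly(reg,poly,1)
    red=(im[...,2]>im[...,1]+80)&(im[...,2]>im[...,0]+80)&(reg>0)
    blu=(im[...,0]>im[...,2]+60)&(im[...,0]>im[...,1]+40)&(reg>0)
    o={}
    for n,m in (("red",red),("blue",blu)):
        ys,xs=np.nonzero(m); P=np.array([w2k(onz(r,(x,y),.075)) for x,y in zip(xs,ys)])
        o[n]=P.mean(0); print(n,len(xs),np.round([xs.mean(),ys.mean()],1),np.round(P.mean(0),4),"x-range",np.round([P[:,0].min(),P[:,0].max()],4))
    print("gap mm",1e3*(o["blue"]-o["red"])[1],"wheel turn",(o["blue"]-o["red"])[1]/.015)
    if save: cv2.imwrite("pics/"+save,cv2.resize(r["color"][max(0,poly[:,1].min()-20):poly[:,1].max()+20,max(0,poly[:,0].min()-30):poly[:,0].max()+30],None,fx=4,fy=4,interpolation=cv2.INTER_CUBIC))
    return r
E
python3 - <<'E'
from gauge import *
r=gauge("g0.png")
for n,u in dict(lid_edge=(388,138),lidedge2=(382,270),wL=(265,90),wR=(324,90),wT=(294,73),wB=(294,107),brL=(261,90),brR=(327,90)).items(): print(n,np.round(w2k(onz(r,u,.075)),4), np.round(w2k(onz(r,u,.081)),4))
print([ (d["p"],d["location"],w2k(onz(r,d["location"],.08))) for d in env.boxes_of("wrist","wheel_top")])
E
```

```text
red 121 [411.1  78.2] [-0.0883  0.008 ] x-range [-0.0932 -0.0804]
blue 101 [506.5 104.4] [-0.0708  0.0795] x-range [-0.078  -0.0661]
gap mm 71.49816899856937 wheel turn 4.766544599904624
lid_edge [-0.0463 -0.0058] [-0.0468 -0.0072]
lidedge2 [ 0.065  -0.0038] [ 0.0615 -0.0052]
wL [-0.0803 -0.0965] [-0.0799 -0.0954]
wR [-0.0803 -0.054 ] [-0.0799 -0.0541]
wT [-0.0917 -0.0754] [-0.091  -0.0749]
wB [-0.0686 -0.0759] [-0.0685 -0.0754]
brL [-0.0803 -0.0994] [-0.0799 -0.0982]
brR [-0.0803 -0.0519] [-0.0799 -0.052 ]
[(0.64, [401.7, 152.9], array([-0.03583739,  0.00396274]))]
```

View pics/g0.png

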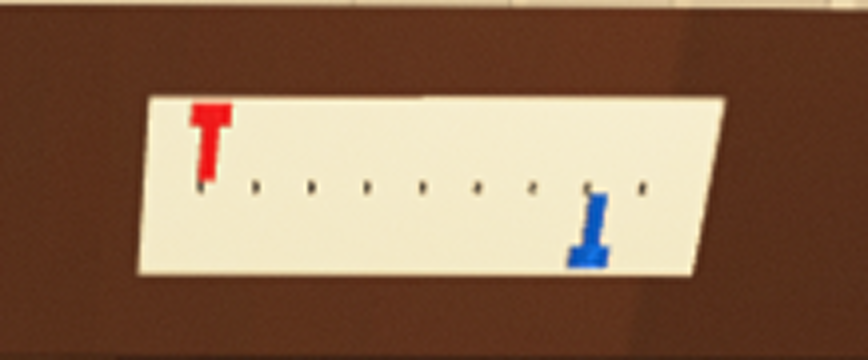

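```bash
python3 - <<'E'
from plan import *
to(*k2w(-.08,-.087,.092),ps=np.pi/2+K[2])
E
```

```text
tcp [ 0.5367 -0.0477  0.1581] psi 78.9 q6 -0.04 clock 72.17
turn units 0.00 q6 after ~ -0.04 shift units [ 4.2  -1.54  3.31]
```

```bash
python3 -m pendant '[[[0.7,-0.3,0.4],0,1],[[0.9,-0.3,0.6],0,1],[[0.9,-0.3,0.6],0,1],[[0.9,-0.3,0.6],0,1],[[0.8,-0.34,0.6],0,1],[[0,0,0.4],0,1],[[0,0,0],0,1],[[0,0,0],0,1]]'
python3 - <<'E'
from plan import *
to(*k2w(-.08,-.087,.083),ps=np.pi/2+K[2])
r=shot("side","s22.png",(230,170,390,300),5); shot("wrist","w22.png")
E
```

```text
clock: 73.18
tcp_pos: [0.4497, -0.0617, 0.0951]
orientation: [0.0, 0.097, 0.995, -0.0]
wrist_force: [1.1, -0.4, -0.5]
finger_gap: 0.0004
tcp [ 0.4497 -0.0617  0.0951] psi 78.9 q6 -0.12 clock 73.17
turn units 0.01 q6 after ~ -0.12 shift units [ 0.07 -0.02  0.61]
```

View pics/s22.png

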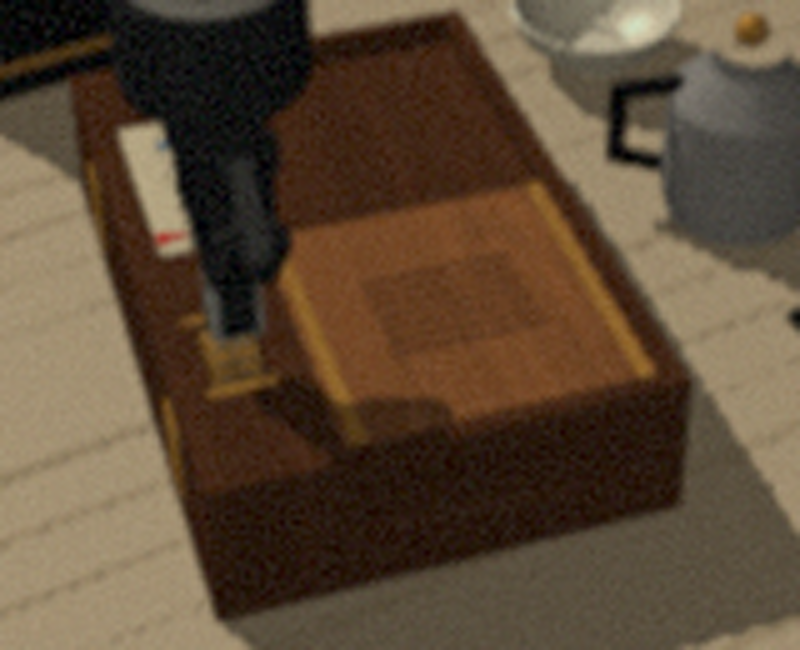

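View pics/w22.png

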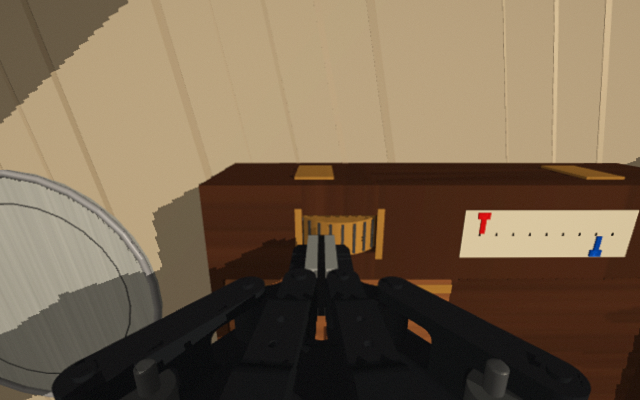

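The tip is over the wheel, and the gauge stays visible at (483,222) to (597,247). Now I lower gently.

```bash
python3 -m pendant '[[[0,0,0.3],0,1],[[0,0,0.1],0,1],[[0,0,0],0,1],[[0,0,0],0,1]]'; python3 -m pendant '[[[0,0,0.1],0,1],[[0,0,0],0,1],[[0,0,0],0,1]]'
```

```text
clock: 73.78
tcp_pos: [0.4487, -0.0615, 0.0869]
orientation: [0.0, 0.097, 0.995, 0.0]
wrist_force: [0.3, -0.0, -0.4]
finger_gap: -0.0
clock: 74.15
tcp_pos: [0.4487, -0.0615, 0.0849]
orientation: [0.0, 0.097, 0.995, 0.0]
wrist_force: [-1.2, 0.1, -0.4]
finger_gap: -0.0
```

```bash
python3 -m pendant '[[[0,0,0.1],0,1],[[0,0,0.05],0,1],[[0,0,0],0,1]]'; python3 -m pendant '[[[0,0,0.05],0,1],[[0,0,0],0,1]]'
```

```text
clock: 74.53
tcp_pos: [0.4487, -0.0615, 0.0818]
orientation: [-0.0, 0.097, 0.995, 0.0]
wrist_force: [0.7, -0.7, -0.8]
finger_gap: 0.0002
clock: 74.78
tcp_pos: [0.4487, -0.0618, 0.0813]
orientation: [0.0, 0.097, 0.995, -0.0]
wrist_force: [-1.3, -1.1, 5.4]
finger_gap: -0.0003
```

```bash
python3 -m pendant '[[[0,0.15,0],0,1],[[0,0.2,0],0,1],[[0,0.2,0],0,1],[[0,0,0],0,1]]'; python3 - <<'E'
from gauge import *
gauge()
E
```

```text
clock: 75.28
tcp_pos: [0.4509, -0.0505, 0.0819]
orientation: [0.0, 0.096, 0.995, -0.0]
wrist_force: [-3.1, 1.7, 9.4]
finger_gap: -0.0003
red 203 [487.6 230.9] [-0.088   0.0148] x-range [-0.0931 -0.0802]
blue 162 [597.1 259.9] [-0.0702  0.0801] x-range [-0.0776 -0.0651]
gap mm 65.29688824397309 wheel turn 4.35312588293154
```

The wheel turns with the finger. Continuing the stroke.

```bash
python3 -m pendant '[[[0,0.25,0],0,1],[[0,0.25,0],0,1],[[0,0.2,0],0,1],[[0,0,0],0,1]]'; python3 - <<'E'
from gauge import *
gauge(); print(w2k(env.get_state()["tcp_pos"]))
E
```

```text
clock: 75.82
tcp_pos: [0.4535, -0.0366, 0.0807]
orientation: [-0.0, 0.096, 0.995, 0.0]
wrist_force: [-0.8, -0.1, 0.1]
finger_gap: -0.0001
red 194 [475.  232.4] [-0.0877  0.0215] x-range [-0.0926 -0.0803]
blue 173 [573.8 261.5] [-0.0701  0.0799] x-range [-0.0778 -0.0647]
gap mm 58.412722083213936 wheel turn 3.8941814722142625
[-0.07971739 -0.06144827]
```

```bash
python3 -m pendant '[[[0,0,-0.5],0,1],[[0,-0.65,0],0,1],[[0,-0.6,0],0,1],[[0,0,0],0,1],[[0,0,0.35],0,1],[[0,0,0.15],0,1],[[0,0,0],0,1],[[0,0,0],0,1]]'; python3 -m pendant '[[[0,0.15,0],0,1],[[0,0.2,0],0,1],[[0,0.2,0],0,1],[[0,0.2,0],0,1],[[0,0.2,0],0,1],[[0,0.2,0],0,1],[[0,0,0],0,1]]'; python3 - <<'E'
from gauge import *
gauge(); print(w2k(env.get_state()["tcp_pos"]))
E
```

```text
clock: 76.88
tcp_pos: [0.4485, -0.0616, 0.0813]
orientation: [-0.0, 0.096, 0.995, -0.0]
wrist_force: [-3.8, -1.2, 8.0]
finger_gap: -0.0003
clock: 77.75
tcp_pos: [0.4531, -0.0382, 0.0809]
orientation: [-0.0, 0.096, 0.995, 0.0]
wrist_force: [-0.9, 1.6, 4.9]
finger_gap: 0.0001
red 191 [503.4 232.7] [-0.0876  0.0355] x-range [-0.0927 -0.0798]
blue 168 [576.2 261.6] [-0.07  0.08] x-range [-0.0779 -0.0648]
gap mm 44.414497594521414 wheel turn 2.960966506301428
[-0.07988575 -0.06304302]
```

Each stroke moves the pointer 14 mm, with 44 mm left. Same stroke twice more.

```bash
python3 -m pendant '[[[0,0,-0.5],0,1],[[0,-0.6,0],0,1],[[0,-0.55,0],0,1],[[0,0,0],0,1],[[0,0,0.35],0,1],[[0,0,0.15],0,1],[[0,0,0],0,1],[[0,0,0],0,1]]'; python3 -m pendant '[[[0,0.15,0],0,1],[[0,0.2,0],0,1],[[0,0.2,0],0,1],[[0,0.2,0],0,1],[[0,0.2,0],0,1],[[0,0.2,0],0,1],[[0,0,0],0,1]]'; 
python3 -m pendant '[[[0,0,-0.5],0,1],[[0,-0.6,0],0,1],[[0,-0.55,0],0,1],[[0,0,0],0,1],[[0,0,0.35],0,1],[[0,0,0.15],0,1],[[0,0,0],0,1],[[0,0,0],0,1]]'; python3 -m pendant '[[[0,0.15,0],0,1],[[0,0.2,0],0,1],[[0,0.2,0],0,1],[[0,0.2,0],0,1],[[0,0.2,0],0,1],[[0,0.2,0],0,1],[[0,0,0],0,1]]'; python3 - <<'E'
from gauge import *
gauge(); print(w2k(env.get_state()["tcp_pos"]))
E
```

```text
clock: 78.8
tcp_pos: [0.4485, -0.0616, 0.0813]
orientation: [-0.0, 0.096, 0.995, -0.0]
wrist_force: [-2.4, -1.3, 7.7]
finger_gap: -0.0
clock: 79.68
tcp_pos: [0.4531, -0.0383, 0.0809]
orientation: [-0.0, 0.096, 0.995, 0.0]
wrist_force: [-1.2, 1.6, 5.0]
finger_gap: 0.0001
clock: 80.68
tcp_pos: [0.4485, -0.0616, 0.0813]
orientation: [-0.0, 0.096, 0.995, -0.0]
wrist_force: [-3.7, -1.0, 7.4]
finger_gap: -0.0001
clock: 81.55
tcp_pos: [0.4531, -0.0382, 0.0809]
orientation: [-0.0, 0.096, 0.995, 0.0]
wrist_force: [-1.4, 1.9, 5.0]
finger_gap: -0.0002
red 194 [554.7 232.2] [-0.0878  0.0636] x-range [-0.0932 -0.0803]
blue 171 [576.3 261.5] [-0.0701  0.08  ] x-range [-0.0778 -0.0648]
gap mm 16.33634547774794 wheel turn 1.0890896985165295
[-0.07986571 -0.06308744]
```

```bash
python3 -m pendant '[[[0,0,-0.5],0,1],[[0,-0.6,0],0,1],[[0,-0.55,0],0,1],[[0,0,0],0,1],[[0,0,0.35],0,1],[[0,0,0.15],0,1],[[0,0,0],0,1],[[0,0,0],0,1]]'; python3 -m pendant '[[[0,0.15,0],0,1],[[0,0.2,0],0,1],[[0,0.2,0],0,1],[[0,0.2,0],0,1],[[0,0.2,0],0,1],[[0,0,0],0,1]]'; python3 - <<'E'
from gauge import *
gauge("g1.png"); print(w2k(env.get_state()["tcp_pos"]))
E
```

```text
clock: 82.6
tcp_pos: [0.4485, -0.0616, 0.0813]
orientation: [-0.0, 0.096, 0.995, -0.0]
wrist_force: [-2.6, -1.2, 7.7]
finger_gap: 0.0002
clock: 83.35
tcp_pos: [0.4524, -0.0422, 0.0815]
orientation: [0.0, 0.096, 0.995, 0.0]
wrist_force: [-2.8, 2.2, 10.3]
finger_gap: -0.0002
red 199 [582.  231.8] [-0.0878  0.0753] x-range [-0.0929 -0.0799]
blue 161 [582.3 261. ] [-0.07  0.08] x-range [-0.0775 -0.065 ]
gap mm 4.686865849514499 wheel turn 0.3124577233009666
[-0.07981496 -0.0670097 ]
```

View pics/g1.png

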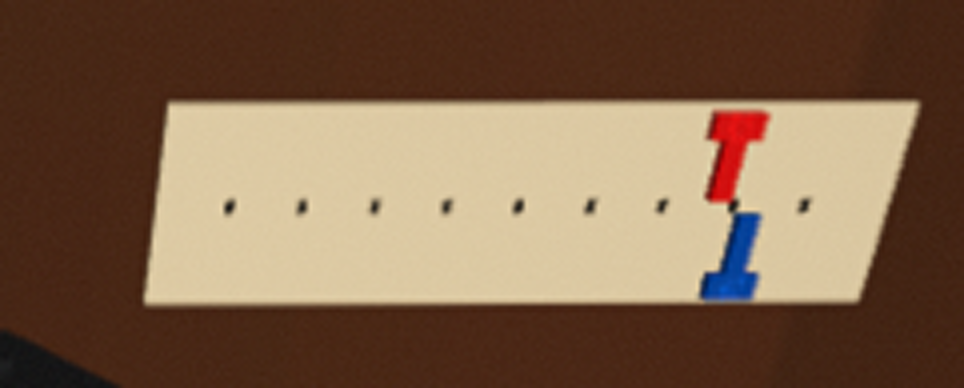

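```bash
python3 -m pendant '[[[0,0,-0.5],0,1],[[0,-0.4,0],0,1],[[0,-0.4,0],0,1],[[0,0,0],0,1],[[0,0,0.35],0,1],[[0,0,0.15],0,1],[[0,0,0],0,1]]'; python3 -m pendant '[[[0,0.1,0],0,1],[[0,0.15,0],0,1],[[0,0,0],0,1]]'; python3 - <<'E'
from gauge import *
gauge(); print(w2k(env.get_state()["tcp_pos"]))
E
```

```text
clock: 84.28
tcp_pos: [0.4492, -0.0588, 0.0816]
orientation: [0.0, 0.097, 0.995, -0.0]
wrist_force: [-2.9, 0.2, 11.0]
finger_gap: 0.0001
clock: 84.65
tcp_pos: [0.4502, -0.0535, 0.0818]
orientation: [0.0, 0.096, 0.995, -0.0]
wrist_force: [-4.6, 1.2, 12.7]
finger_gap: -0.0001
red 204 [608.  230.9] [-0.088   0.0783] x-range [-0.0933 -0.0802]
blue 161 [602.6 260. ] [-0.0703  0.0801] x-range [-0.0778 -0.0647]
gap mm 1.784951051620548 wheel turn 0.11899673677470321
[-0.07972948 -0.07852804]
```

```bash
python3 -m pendant '[[[0,0.13,0],0,1],[[0,0,0],0,1],[[0,0,-0.4],0,1],[[0,0,-0.8],0,1],[[-0.3,0.6,-1],0,1],[[-0.6,0.8,-1],0,1],[[-0.6,0.8,-0.8],0,1],[[-0.5,0.8,0],0,1],[[0,0.5,0],0,1],[[0,0,0],0,1],[[0,0,0],0,1]]'; python3 - <<'E'
from gauge import *
gauge("g2.png"); print(w2k(env.get_state()["tcp_pos"]))
shot("wrist","w23.png")
E
```

```text
clock: 86.08
tcp_pos: [0.5025, 0.0099, 0.1601]
orientation: [-0.001, 0.097, 0.995, -0.0]
wrist_force: [-0.8, 0.4, -0.5]
finger_gap: -0.0001
red 103 [433.3 142.4] [-0.0885  0.0788] x-range [-0.0934 -0.0813]
blue 87 [431.4 165.9] [-0.0705  0.0792] x-range [-0.0782 -0.0658]
gap mm 0.4065979610222703 wheel turn 0.027106530734818023
[-0.0404053 -0.0063786]
```

View pics/g2.png

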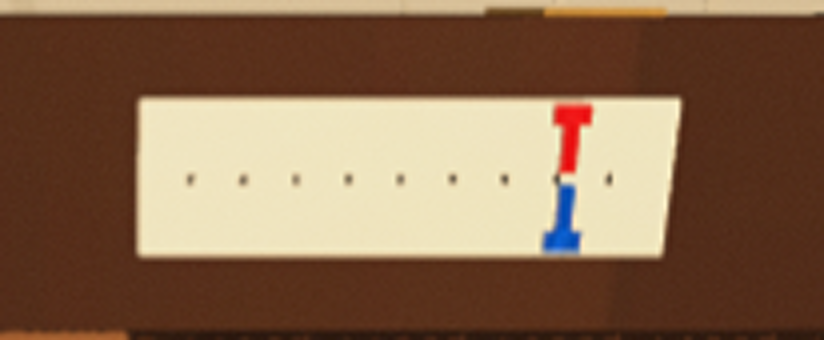

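View pics/w23.png

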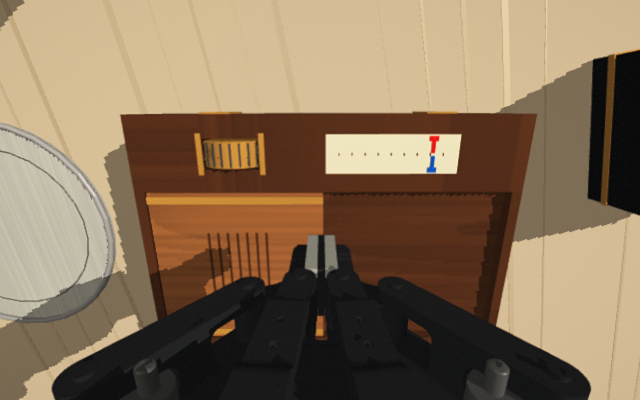

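The red and blue tips meet at (567,180) in the crop, 0.4 mm apart. Last checks: lid edge and bin contents.

```bash
python3 - <<'E'
from plan import *
r=env.read_camera("wrist"); print("lid edge",w2k(onz(r,(323.5,200),.075)),w2k(onz(r,(147,200),.075)))
r=shot("top","t24.png",(160,130,500,300),2.3)
print([(d["p"],d["location"]) for d in env.boxes_of("top","cartridge")])
st()
E
```

```text
lid edge [-0.042355   -0.00456508] [-0.04235927 -0.14646603]
[(0.77, [205.3, 239.4])]
clock 86.325
joint_pos [-0.1406, 0.2094, -0.2682, 1.0933, 0.0, 0.0536]
qvel [0.0015, -0.0007, 0.0025, -0.0003, 0.0003, -0.0014]
tau [0.0396, -40.582, 28.3269, 0.0068, 0.0009, -0.0008]
tcp_pos [0.5033, 0.0096, 0.1608]
orientation [-0.0, 0.0969, 0.9953, 0.0]
wrist_force [0.0454, 0.4831, -0.3507]
ft_torque [-0.0356, -0.03, -0.0044]
finger_gap 0.0
```

View pics/t24.png

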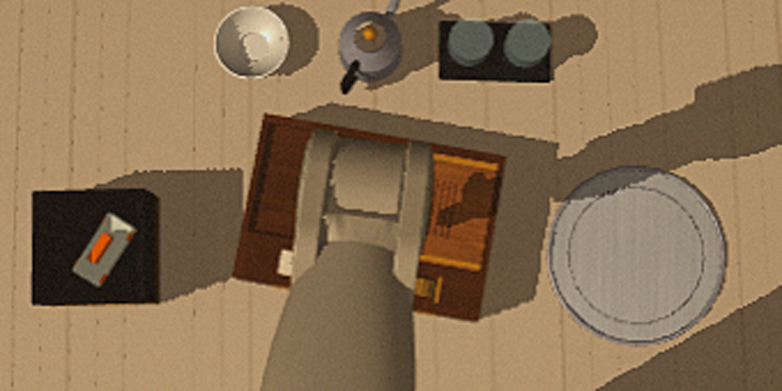

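The cartridge is in the bin at (205,239), the lid spans local y −146 to −5 mm (shut), the tray is empty and the bystanders haven't moved. Handing in.

```bash
python3 -c "
from workcell import env
print(env.hand_in())"
```

```text
the job is handed in; nothing more can be done
None
```

The job is done and handed in at about 86 s of the 210 s allowed; no verdict was reported.

I slid the lid open to its stop and put the cartridge in the bin. All four tins went into the compartment in a 2×2 layout. Then I slid the lid shut to its stop and rolled the thumbwheel in several strokes until the pointer met the mark. One tin had been knocked a few centimetres on the tray; I found it again in the wrist picture and picked it from there.

**Last checks:**
- **Pointer:** about 0.4 mm from the mark along the gauge.
- **Lid:** its edges measure y −146 to −5 mm in the box frame, which is shut, and it pushed back with 8 N at the stop.
- **Cartridge:** seen lying in the bin in the final top picture.
- **Tins:** all four were in place in the last wrist picture before closing, with one partly hidden by the fingers there but clear in an earlier picture. I could not see them again once the lid was shut. The tray is empty.
- **Cups, pot and dish:** they look unmoved in the top picture; I did not measure them.
- **Robot:** the arm is clear of everything.

**Disagreements:** The tin network sometimes gave false or partly hidden detections with poor fits, and I set those aside against the pictures. The first estimate of the box pose was 2–3 mm off and was corrected from the gauge strip.

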